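Load the gluing box with the lead-filled hold-down blocks

ROBOT

A 6-joint arm with a two-finger parallel gripper is mounted at the origin on the work surface. World frame = base frame: x ahead of the robot, y to its left, z up, the work surface at z = 0. Lengths are in m, angles in rad, forces in N, time in s.
With the tool pointing down it reaches from about 0.275 to 1 m from the base axis. Payload 8.4 kg.
Tool frame: the origin (TCP) lies midway between the tips of the shut fingers; the grasp point (between the pads) lies 19 mm behind it; x points along the fingers, y is the direction in which the jaws open and shut, and the axes are right-handed (so a half turn about x gives the same grasp; the last joint's range is limited). The gripper opens to 85 mm and grips with 20 to 120 N. Pads are 22 mm wide; open, the fingers measure 114 mm over their backs; the gripper's body (76 mm by 85 mm) begins 54 mm behind the grasp point. The pads swing forward as they close: fully open they stand 13 mm farther back than shut.
Start: joints at [1.226, 0.353, 1.633, -0, 1.155, -0.002], TCP at [0.21, 0.589, 0.231] pointing down, gripper open.
Joint ranges: [-2.63, 2.63], [-0.92, 2.1], [0.06, 2.66], [-1.3, 4.44], [0, 2.69], [-3.02, 3.02]. Speed limits (rad/s): [2.22, 2.22, 2.79, 3.14, 3.14, 3.14].

INTERFACE

Orientations are given as [roll, pitch, yaw] about the fixed x, y, z axes, in that order (R = Rz(yaw) Ry(pitch) Rx(roll)).
In Python, from cell import * gives the robot as it stands.
- The arm moves only by the shell command python3 -m crank 'ROWS' [FORCE]. ROWS is JSON, a list of rows, each an object with "jaw": the gripper command: -1 is fully open, 1 is shut, values between are in proportion; "translation": the shift along the tool's x, y, z each as a share of 0.02 m, from -1 to 1, a list of three; "twist": the turn, a rotation vector about the tool's x, y, z each as a share of 0.1 rad, from -1 to 1, a list of three. A call has 1 to 5 rows; each row shifts and turns the pose as measured when the row begins, along the tool's axes as they then stand; what a row does not reach is not made up. A row lasts 1/10 s, in which the tool goes at most 50 mm and 8.59 degrees, less where a joint would pass 70% of its speed; a pose out of reach is approached as far as the arm can. A call with a number of a shift or a turn outside -1 to 1 is refused whole. A call with a gripper value outside its range is refused whole. The fingers move at their own pace and stop on an object; FORCE is the grip in N (left out, the last holds). Time passes only in rows, so rows that do not move let the fingers close. It gives the time, the measured TCP pose, the force and the opening at its end, in the units of the state.
- state(): the state, without advancing time (a new reading comes with each control period).
- camera(name): name is "scene" or "top"; returns a dict with "color" (420x560x3 uint8, red, green, blue), "z_map" (420x560 float32, m along the optical axis (not along the pixel's ray), 0 where there is no reading), "mtx" (3x3 intrinsics, pixels), "R" (3x3) and "t" (3): a world point X has camera coordinates R X + t. Camera axes: x right, y down, z forward; pixel columns grow to the right and rows downward; lengths in m; the calibration is good to about 2 mm. A picture is of the moment at which its call begins.
- close_job(): hands the job in, once; it reports no verdict.
The state is a dict: "time_s": time; "joints": joint angles; "joint_velocities": joint speeds; "joint_efforts": joint torques, N m; "ee_pos": TCP position; "tool_rot": TCP orientation; "wrist_force": force on the tool from outside, world axes, zero at the start; "moment": the same for the moment, N m; "width": finger opening in m.
Only numpy, scipy, OpenCV 4.12 (cv2) and the standard library are available. Lean on these libraries where they do the work, as an engineer would, in place of code of your own. Each camera call takes 0.05 s, during which the arm holds its last target. There are 200 camera calls.

TASK

Take the loose cover off the gluing box by its handle and lay it flat on the rubber mat. Heft each wooden block on the bench by its handle: stand every lead-filled (heavy) one upright on the panel inside the box and every unfilled (light) one upright in the aluminium tray. When all the blocks are sorted, put the cover back on the box, fully seated all round; leave the carved medallion that lies among the blocks alone.

Things in the scene. Friction and masses are not known exactly. Their poses are not given: they have to be found in the camera images.
- box: fixed open plywood gluing box, 300 x 165 x 115 mm high, inside 280 x 145 mm. Origin: centre of underside, on the bench; x along the 300 mm, z up. A fixed dark panel fills its floor; its top, on which heavy blocks must stand, is 20 mm above the origin. Up to three blocks fit side by side along x, their lengths across the box.
- cover: loose plywood cover, 310 x 175 mm, 0.4 kg; two battens 270 x 12 x 12 mm under it drop inside the box walls with 5 mm play. Origin: centre, at the battens' undersides; x along the length, z up; plate top at 22 mm. Handle over the centre: bar 90 mm along x, 14 x 14 mm, its centre 60 mm above the origin, 31 mm free below. Seated (as at the start) its origin is 103 mm above the box's; either way round.
- mat: fixed black rubber mat, 340 x 200 x 4 mm, on the bench at one side. Origin: centre of its underside; x along the 340 mm. Place to lay the cover meanwhile.
- tray: fixed low open aluminium tray, 200 x 140 x 22 mm, walls 6 mm, inner floor about 6 mm above the origin, 188 x 128 mm inside. Origin: centre of its underside; x along the 200 mm, y across. Two blocks fit side by side along x with their lengths along y.
- block_a: plain wooden hold-down block, 90 x 56 x 36 mm, with an arched handle; 4 or 5 look-alikes present, at most 3 filled and 2 unfilled. Origin: centre of underside; x along length and handle, z up. Handle: bar 76 mm long along x, 14 x 14 mm, its centre 69 mm above the origin, 26 mm free below it. Lead-filled it weighs 0.55 to 0.80 kg, unfilled 0.16 to 0.24 kg; only weight tells them apart. None if absent or held.
- block_b: another such block, same as block_a in every outward respect; None if absent or held
- block_c: another such block, same as block_a in every outward respect; None if absent or held
- block_d: another such block, same as block_a in every outward respect; None if absent or held
- block_e: another such block, same as block_a in every outward respect; None if absent or held
- medallion: bystander: round carved wooden medallion, 88 mm across, 14 mm thick, lying among the blocks. Origin: centre of its underside. Not part of the job; leave it alone.

How it is judged:
By the outcome, as a careful person would: the job done as asked, in the order asked, and still so for the second after the job is handed in, with the robot touching nothing.
Of block_a, block_b, block_c, block_d, block_e only 4 to 5 are there at a start; the rules pass over those that are not, and their reading is None.
At some moment in a run one of block_a, block_b, block_c, block_d, block_e may be knocked a few centimetres aside while the robot is not near it.
It also fails if it takes over 210 s, if anything falls off the work surface, if the arm or the gripper's body presses on something with over 40 N, if the wrist force passes 120 N, or if a joint passes its speed limit or range.

## Working session

There is one attempt and no reset: what is moved stays moved. The work goes in short steps, Python scripts to look and compute and a shell command to move; the robot and the scene stay as the last step left them, time stands still between calls to the robot, and variables do not carry over. Pictures are saved under pics/ and viewed, about 12 in all and at most 16, crops included, and the job is handed in when it is done.

```bash
mkdir -p pics; ls; python3 - <<'E'
from cell import *
import cv2
for n in("top","scene"):
    c=camera(n); cv2.imwrite(f"pics/{n}0.png",c["color"][:,:,::-1])
    print(n,c["mtx"].round(1).tolist(),c["R"].round(3).tolist(),c["t"].round(3).tolist())
s=state();print({k:(v if not hasattr(v,'round') else v.round(3)) for k,v in s.items()})
E
```

```text
pics
top [[530.3, 0.0, 280.2], [0.0, 530.3, 211.2], [0.0, 0.0, 1.0]] [[0.028, -1.0, 0.004], [-0.978, -0.029, -0.205], [0.205, 0.002, -0.979]] [-0.018, 0.553, 1.378]
scene [[453.0, 0.0, 285.2], [0.0, 453.0, 206.8], [0.0, 0.0, 1.0]] [[0.619, 0.786, -0.001], [0.52, -0.41, -0.749], [-0.589, 0.463, -0.662]] [-0.338, -0.209, 1.493]
{'time_s': 0.1, 'joints': array([ 1.226,  0.354,  1.634,  0.   ,  1.155, -0.002]), 'joint_velocities': array([ 0.001,  0.   , -0.   , -0.001,  0.001, -0.001]), 'joint_efforts': array([ 1.0000e-03, -6.0636e+01, -3.4283e+01,  0.0000e+00,  4.0000e-03,
       -0.0000e+00]), 'ee_pos': array([0.21 , 0.588, 0.231]), 'tool_rot': array([-1.601,  1.57 , -1.944]), 'wrist_force': array([ 0.322,  0.199, -0.528]), 'moment': array([ 0.001, -0.024, -0.013]), 'width': 0.08564860710518139}
```

View pics/top0.png

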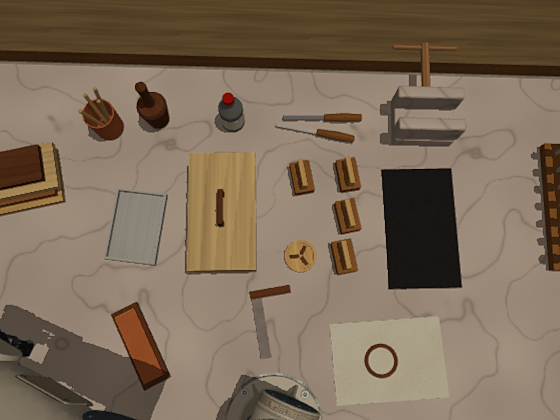

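View pics/scene0.png

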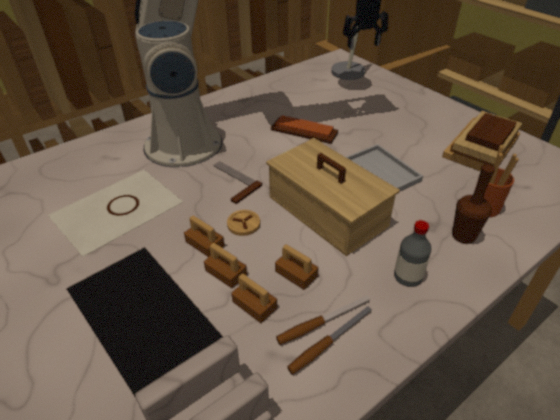

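```bash
cat > h.py <<'E'
from cell import *
import cv2, numpy as np
from scipy.spatial.transform import Rotation as Ro
def cloud(n="top"):
    c=camera(n); z=c["z_map"]; v,u=np.indices(z.shape)
    K=c["mtx"]; P=np.stack([(u-K[0,2])/K[0,0]*z,(v-K[1,2])/K[1,1]*z,z],-1)
    return c["color"],np.where(z[...,None]>0,(P-c["t"])@c["R"],np.nan)
def rect(P,m):
    p=P[m][:,:2].astype(np.float32); (x,y),(w,h),a=cv2.minAreaRect(p)
    if w<h: w,h,a=h,w,a+90
    a=(a+90)%180-90
    return dict(xy=(round(x,4),round(y,4)),size=(round(w,3),round(h,3)),yaw_deg=round(a,1),z=round(float(np.median(P[m][:,2])),4),n=int(m.sum()))
def blobs(P,m,nmin=20):
    n,l,s,_=cv2.connectedComponentsWithStats(m.astype(np.uint8))
    return [rect(P,l==i) for i in range(1,n) if s[i,4]>=nmin]
def st():
    s=state(); p=np.array(s["ee_pos"]); R=Ro.from_euler("xyz",s["tool_rot"]).as_matrix(); return s,p,R
def to(x,y,z,jaw=None):
    """rows still to go: total shift in 20mm units (tool axes as now), twist in 0.1rad units; jaw = world yaw of jaw line, deg"""
    s,p,R=st(); T=R
    if jaw is not None:
        j=np.deg2rad(jaw); yv=np.array([np.cos(j),np.sin(j),0])
        if yv@R[:,1]<0: yv=-yv
        X=np.array([0,0,-1.]); T=np.stack([X,yv,np.cross(X,yv)],1)
    rv=Ro.from_matrix(R.T@T).as_rotvec()
    # shift in tool axes as they'd be after the turn, and as now
    d=np.array([x,y,z])-p
    print("t=%.1f"%s["time_s"],"pos",p.round(4),"w=%.4f"%s["width"],"F",np.round(s["wrist_force"],1),"| shift now",(R.T@d/.02).round(2),"after turn",(T.T@d/.02).round(2),"twist",(rv/.1).round(2), "j6 %.2f"%s["joints"][5])
E
python3 - <<'E'
from h import *
col,P=cloud(); z=P[...,2]; x=P[...,0];y=P[...,1]
roi=(x>.25)&(x<.8)&(np.abs(y)<.6)
print("bench z",np.nanmedian(z[roi]))
u=np.indices(z.shape)[1];v=np.indices(z.shape)[0]
w=lambda a,b,c,d:(u>=a)&(u<b)&(v>=c)&(v<d)
print("bars",*blobs(P,w(280,370,140,290)&(z>.06)),sep="\n")
print("bodies",*blobs(P,w(280,370,140,290)&(z>.028)),sep="\n")
print("cover",*blobs(P,w(180,265,140,285)&(z>.11)&(z<.14),200))
print("handle",*blobs(P,w(180,265,140,285)&(z>.155)))
print("mat",*blobs(P,w(370,475,150,300)&(col.max(-1)<40),500))
hsv=cv2.cvtColor(col,cv2.COLOR_RGB2HSV)
print("tray px",col[230,138],col[230,90])
print("tray",*blobs(P,w(100,172,185,270)&(col[...,2]>=col[...,0].astype(int)),100))
print("tray rim",*blobs(P,w(100,172,185,270)&(z>.015),30))
print("med",*blobs(P,w(280,320,238,275)&(z>.008),30))
E
```

```text
bench z 0.0018290698436816007
bars
{'xy': (0.6703, -0.1888), 'size': (0.076, 0.015), 'yaw_deg': 11.4, 'z': 0.0749, 'n': 158}
{'xy': (0.6583, -0.0599), 'size': (0.078, 0.015), 'yaw_deg': 11.7, 'z': 0.0747, 'n': 154}
{'xy': (0.5525, -0.1877), 'size': (0.077, 0.014), 'yaw_deg': 13.5, 'z': 0.0752, 'n': 165}
{'xy': (0.4391, -0.1784), 'size': (0.076, 0.015), 'yaw_deg': 11.7, 'z': 0.0747, 'n': 169}
bodies
{'xy': (0.6701, -0.1891), 'size': (0.091, 0.058), 'yaw_deg': 11.4, 'z': 0.0371, 'n': 640}
{'xy': (0.6588, -0.06), 'size': (0.092, 0.056), 'yaw_deg': 11.9, 'z': 0.0374, 'n': 638}
{'xy': (0.5525, -0.1885), 'size': (0.091, 0.058), 'yaw_deg': 14.7, 'z': 0.0371, 'n': 665}
{'xy': (0.4392, -0.1789), 'size': (0.09, 0.057), 'yaw_deg': 11.7, 'z': 0.037, 'n': 689}
cover {'xy': (0.5396, 0.1498), 'size': (0.313, 0.175), 'yaw_deg': 2.2, 'z': 0.1251, 'n': 7774}
handle {'xy': (0.538, 0.1491), 'size': (0.09, 0.015), 'yaw_deg': 2.3, 'z': 0.1695, 'n': 214}
mat {'xy': (0.5269, -0.3882), 'size': (0.335, 0.195), 'yaw_deg': 5.6, 'z': nan, 'n': 8400}
tray px [139 133 121] [151 133 117]
tray
tray rim {'xy': (0.5087, 0.3963), 'size': (0.201, 0.144), 'yaw_deg': -5.7, 'z': 0.0215, 'n': 640}
med {'xy': (0.4395, -0.061), 'size': (0.086, 0.086), 'yaw_deg': -51.0, 'z': 0.0127, 'n': 703}
```

```bash
python3 - <<'E'
from h import *
c=camera("top");col=c["color"]; m=(col.max(-1)<40).astype(np.uint8); m[:,:370]=0;m[:,475:]=0;m[:150]=0;m[300:]=0
ct=max(cv2.findContours(m,0,1)[0],key=cv2.contourArea).reshape(-1,2).astype(float)
d=np.c_[(ct-c["mtx"][:2,2])/c["mtx"][0,0],np.ones(len(ct))]@c["R"]; o=-c["R"].T@c["t"]
p=o+d*((.004-o[2])/d[:,2])[:,None]
print(cv2.minAreaRect(p[:,:2].astype(np.float32)))
s,p,R=st();print(R.round(3))
to(.538,.149,.231,92.3)
E
```

```text
((0.5312879681587219, -0.39386487007141113), (0.33728039264678955, 0.19785135984420776), 2.802478790283203)
[[-0.     0.336  0.942]
 [-0.001  0.942 -0.336]
 [-1.    -0.001  0.   ]]
t=0.2 pos [0.21   0.5884 0.2308] w=0.0852 F [-0.2  0.9 -0.8] | shift now [  0.   -15.18  22.83] after turn [-1.000e-02 -2.261e+01  1.551e+01] twist [-3.83 -0.    0.01] j6 -0.00
```

```bash
python3 -m crank '[{"jaw":-1,"translation":[0,0,0],"twist":[-1,0,0]},{"jaw":-1,"translation":[0,0,0],"twist":[-1,0,0]},{"jaw":-1,"translation":[0,0,0],"twist":[-1,0,0]},{"jaw":-1,"translation":[0,0,0],"twist":[-0.83,0,0]}]'
python3 -m crank '[{"jaw":-1,"translation":[0,-1,0.7],"twist":[0,0,0]},{"jaw":-1,"translation":[0,-1,0.7],"twist":[0,0,0]},{"jaw":-1,"translation":[0,-1,0.7],"twist":[0,0,0]},{"jaw":-1,"translation":[0,-1,0.7],"twist":[0,0,0]},{"jaw":-1,"translation":[0,-1,0.7],"twist":[0,0,0]}]'
python3 -c "from h import *;to(.538,.149,.231,92.3)"
```

```text
time_s: 0.6
ee_pos: [0.2098, 0.5878, 0.2299]
tool_rot: [-1.974, 1.568, -1.921]
wrist_force: [0.2, -0.0, 0.2]
width: 0.0854
time_s: 1.1
ee_pos: [0.2854, 0.4905, 0.2287]
tool_rot: [-2.197, 1.567, -2.136]
wrist_force: [0.9, -0.6, -0.2]
width: 0.0853
t=1.1 pos [0.2854 0.4905 0.2287] w=0.0853 F [ 0.9 -0.6 -0.2] | shift now [ -0.09 -17.81  11.57] after turn [ -0.11 -17.57  11.94] twist [ 0.21 -0.02  0.03] j6 -0.59
```

```bash

python3 -m crank '[{"jaw":-1,"translation":[0,-1,0.68],"twist":[0.2,0,0]},{"jaw":-1,"translation":[0,-1,0.68],"twist":[0,0,0]},{"jaw":-1,"translation":[0,-1,0.68],"twist":[0,0,0]},{"jaw":-1,"translation":[0,-1,0.68],"twist":[0,0,0]},{"jaw":-1,"translation":[0,-1,0.68],"twist":[0,0,0]}]' >/dev/null
python3 -m crank '[{"jaw":-1,"translation":[0,-1,0.68],"twist":[0,0,0]},{"jaw":-1,"translation":[0,-1,0.68],"twist":[0,0,0]},{"jaw":-1,"translation":[0,-1,0.68],"twist":[0,0,0]},{"jaw":-1,"translation":[0,-1,0.68],"twist":[0,0,0]},{"jaw":-1,"translation":[0,-1,0.68],"twist":[0,0,0]}]' >/dev/null
python3 -m crank '[{"jaw":-1,"translation":[0,-1,0.68],"twist":[0,0,0]},{"jaw":-1,"translation":[0,-1,0.68],"twist":[0,0,0]},{"jaw":-1,"translation":[0,-1,0.68],"twist":[0,0,0]},{"jaw":-1,"translation":[0,-1,0.68],"twist":[0,0,0]},{"jaw":-1,"translation":[0,-1,0.68],"twist":[0,0,0]}]' >/dev/null
python3 -c "from h import *;to(.538,.149,.144,92.3)"
```

```text
t=2.6 pos [0.5085 0.1853 0.2282] w=0.0854 F [ 0.9  0.2 -0.3] | shift now [ 4.21 -1.86  1.41] after turn [ 4.21 -1.87  1.4 ] twist [ 0.   -0.04  0.04] j6 -1.26
```

```bash

python3 -m crank '[{"jaw":-1,"translation":[0,-0.95,0.7],"twist":[0,0,0]},{"jaw":-1,"translation":[0,-0.95,0.7],"twist":[0,0,0]},{"jaw":-1,"translation":[1,0,0],"twist":[0,0,0]},{"jaw":-1,"translation":[1,0,0],"twist":[0,0,0]}]' >/dev/null
python3 -c "from h import *;to(.538,.149,.144,92.3)"
```

```text
t=3.0 pos [0.5426 0.1442 0.1897] w=0.0855 F [-0.1  0.2 -0.7] | shift now [ 2.28  0.26 -0.22] after turn [ 2.29  0.25 -0.22] twist [-0.03  0.02  0.04] j6 -1.35
```

```bash

python3 -m crank '[{"jaw":-1,"translation":[1,0.25,-0.22],"twist":[0,0,0]},{"jaw":-1,"translation":[1,0,0],"twist":[0,0,0]},{"jaw":-1,"translation":[0.2,0,0],"twist":[0,0,0]},{"jaw":-1,"translation":[0,0,0],"twist":[0,0,0]}]' >/dev/null
python3 -c "from h import *;to(.538,.149,.144,92.3)"
python3 -m crank '[{"jaw":1,"translation":[0,0,0],"twist":[0,0,0]},{"jaw":1,"translation":[0,0,0],"twist":[0,0,0]},{"jaw":1,"translation":[0,0,0],"twist":[0,0,0]},{"jaw":1,"translation":[0,0,0],"twist":[0,0,0]},{"jaw":1,"translation":[0,0,0],"twist":[0,0,0]}]' 80
python3 -m crank '[{"jaw":1,"translation":[0,0,0],"twist":[0,0,0]},{"jaw":1,"translation":[0,0,0],"twist":[0,0,0]},{"jaw":1,"translation":[0,0,0],"twist":[0,0,0]}]'
python3 -c "from h import *;to(.538,.149,.144,92.3)"

```

```text
t=3.4 pos [0.5368 0.1478 0.1419] w=0.0853 F [0.1 0.  1. ] | shift now [-0.1   0.06  0.06] after turn [-0.1   0.06  0.06] twist [-0.04 -0.02  0.05] j6 -1.34
time_s: 3.9
ee_pos: [0.5388, 0.1485, 0.1455]
tool_rot: [-0.818, 1.566, -0.782]
wrist_force: [-5.5, -3.1, 19.5]
width: 0.0126
time_s: 4.2
ee_pos: [0.5388, 0.1485, 0.1456]
tool_rot: [-0.796, 1.566, -0.76]
wrist_force: [0.3, 0.0, -0.3]
width: 0.0125
t=4.2 pos [0.5388 0.1485 0.1456] w=0.0125 F [ 0.3  0.  -0.3] | shift now [ 0.08  0.03 -0.04] after turn [ 0.08  0.03 -0.04] twist [-0.04  0.03  0.03] j6 -1.34
```

```bash

python3 -m crank '[{"jaw":1,"translation":[-0.5,0,0],"twist":[0,0,0]},{"jaw":1,"translation":[-0.7,0,0],"twist":[0,0,0]},{"jaw":1,"translation":[-0.8,0,0],"twist":[0,0,0]},{"jaw":1,"translation":[-0.8,0,0],"twist":[0,0,0]},{"jaw":1,"translation":[-0.2,0,0],"twist":[0,0,0]}]' 
python3 -m crank '[{"jaw":1,"translation":[0,0,0],"twist":[0,0,0]}]' >/dev/null
python3 -c "from h import *;to(.531,-.394,.2,92.8)"
```

```text
time_s: 4.7
ee_pos: [0.5371, 0.1482, 0.2091]
tool_rot: [-1.709, 1.566, -1.673]
wrist_force: [0.3, -0.6, -3.5]
width: 0.0125
t=4.8 pos [0.5374 0.1483 0.2102] w=0.0123 F [ 0.2  0.4 -4.1] | shift now [  0.62 -27.08  -1.29] after turn [  0.51 -27.07  -1.64] twist [-0.13  0.01  0.04] j6 -1.34
```

```bash

for i in 1; do :; done
python3 -m crank '[{"jaw":1,"translation":[0,-0.5,0],"twist":[-0.1,0,0]},{"jaw":1,"translation":[0,-0.8,-0.05],"twist":[0,0,0]},{"jaw":1,"translation":[0,-1,-0.05],"twist":[0,0,0]},{"jaw":1,"translation":[0,-1,-0.05],"twist":[0,0,0]},{"jaw":1,"translation":[0,-1,-0.05],"twist":[0,0,0]}]' >/dev/null
python3 -m crank '[{"jaw":1,"translation":[0,-1,-0.05],"twist":[0,0,0]},{"jaw":1,"translation":[0,-1,-0.05],"twist":[0,0,0]},{"jaw":1,"translation":[0,-1,-0.05],"twist":[0,0,0]},{"jaw":1,"translation":[0,-1,-0.05],"twist":[0,0,0]},{"jaw":1,"translation":[0,-1,-0.05],"twist":[0,0,0]}]' >/dev/null
python3 -m crank '[{"jaw":1,"translation":[0,-1,-0.05],"twist":[0,0,0]},{"jaw":1,"translation":[0,-1,-0.05],"twist":[0,0,0]},{"jaw":1,"translation":[0,-1,-0.05],"twist":[0,0,0]},{"jaw":1,"translation":[0,-1,-0.05],"twist":[0,0,0]},{"jaw":1,"translation":[0,-1,-0.05],"twist":[0,0,0]}]' >/dev/null
python3 -m crank '[{"jaw":1,"translation":[0,-1,-0.05],"twist":[0,0,0]},{"jaw":1,"translation":[0,-1,-0.05],"twist":[0,0,0]},{"jaw":1,"translation":[0,-1,-0.05],"twist":[0,0,0]},{"jaw":1,"translation":[0,-1,-0.05],"twist":[0,0,0]},{"jaw":1,"translation":[0,-1,-0.05],"twist":[0,0,0]}]' 
python3 -c "from h import *;to(.531,-.394,.16,92.8)"
```

```text
time_s: 6.8
ee_pos: [0.5166, -0.2733, 0.1977]
tool_rot: [-3.02, 1.543, -2.976]
wrist_force: [-0.1, -0.2, -4.1]
width: 0.0125
t=6.8 pos [ 0.5166 -0.2733  0.1977] w=0.0125 F [-0.1 -0.2 -4.1] | shift now [ 1.89 -6.05  0.51] after turn [ 1.88 -6.06  0.43] twist [-0.05 -0.28  0.03] j6 -2.09
```

```bash

python3 -m crank '[{"jaw":1,"translation":[0.2,-1,0.07],"twist":[0,-0.1,0]},{"jaw":1,"translation":[0.2,-1,0.07],"twist":[0,-0.1,0]},{"jaw":1,"translation":[0.2,-1,0.07],"twist":[0,-0.1,0]},{"jaw":1,"translation":[0.2,-1,0.07],"twist":[0,0,0]},{"jaw":1,"translation":[0.2,-1,0.07],"twist":[0,0,0]}]' >/dev/null
python3 -m crank '[{"jaw":1,"translation":[0.5,-0.5,0],"twist":[0,0,0]},{"jaw":1,"translation":[0.5,0,0],"twist":[0,0,0]},{"jaw":1,"translation":[0,0,0],"twist":[0,0,0]}]'
python3 -c "from h import *;to(.531,-.394,.0466,92.8)"
```

```text
time_s: 7.6
ee_pos: [0.5196, -0.3953, 0.1497]
tool_rot: [3.026, 1.565, 3.065]
wrist_force: [0.0, 0.6, -4.5]
width: 0.0124
t=7.6 pos [ 0.5196 -0.3953  0.1497] w=0.0124 F [ 0.   0.6 -4.5] | shift now [5.15 0.04 0.6 ] after turn [5.16 0.04 0.57] twist [-0.1  -0.06 -0.01] j6 -2.26
```

```bash

python3 -m crank '[{"jaw":1,"translation":[0.9,0,0.3],"twist":[-0.1,-0.06,0]},{"jaw":1,"translation":[0.9,0,0.3],"twist":[0,0,0]},{"jaw":1,"translation":[0.9,0,0],"twist":[0,0,0]},{"jaw":1,"translation":[0.9,0,0],"twist":[0,0,0]},{"jaw":1,"translation":[0.5,0,0],"twist":[0,0,0]}]' >/dev/null
python3 -c "from h import *;to(.531,-.394,.0466,92.8)"
```

```text
t=8.1 pos [ 0.5339 -0.3911  0.0646] w=0.0128 F [ 0.7  0.5 -4. ] | shift now [ 0.9  -0.14 -0.15] after turn [ 0.9  -0.14 -0.15] twist [ 0.03  0.01 -0.01] j6 -2.26
```

```bash

python3 -m crank '[{"jaw":1,"translation":[0.3,-0.14,-0.1],"twist":[0,0,0]},{"jaw":1,"translation":[0.2,0,0],"twist":[0,0,0]},{"jaw":1,"translation":[0.1,0,0],"twist":[0,0,0]},{"jaw":1,"translation":[0.1,0,0],"twist":[0,0,0]},{"jaw":1,"translation":[0.1,0,0],"twist":[0,0,0]}]' 
python3 -m crank '[{"jaw":1,"translation":[0,0,0],"twist":[0,0,0]}]' >/dev/null
python3 -c "from h import *;to(.531,-.394,.0466,92.8)"
```

```text
time_s: 8.6
ee_pos: [0.5326, -0.3933, 0.0475]
tool_rot: [1.144, 1.569, 1.196]
wrist_force: [-0.2, -0.4, -3.7]
width: 0.013
t=8.7 pos [ 0.5328 -0.3934  0.0478] w=0.0125 F [-0.8  1.3 -4.3] | shift now [ 0.06 -0.02 -0.09] after turn [ 0.06 -0.02 -0.09] twist [ 0.03  0.01 -0.01] j6 -2.26
```

```bash

python3 -m crank '[{"jaw":1,"translation":[0.06,0,0],"twist":[0,0,0]},{"jaw":1,"translation":[0.06,0,0],"twist":[0,0,0]},{"jaw":1,"translation":[0.06,0,0],"twist":[0,0,0]},{"jaw":1,"translation":[0,0,0],"twist":[0,0,0]}]' 
python3 -c "from h import *;to(.531,-.394,.0466,92.8)"
```

```text
time_s: 9.1
ee_pos: [0.5332, -0.3938, 0.0472]
tool_rot: [0.05, 1.568, 0.102]
wrist_force: [0.7, -0.6, -3.9]
width: 0.0126
t=9.1 pos [ 0.5332 -0.3938  0.0472] w=0.0126 F [ 0.7 -0.6 -3.9] | shift now [ 0.03 -0.   -0.11] after turn [ 0.03 -0.   -0.11] twist [ 0.03  0.02 -0.  ] j6 -2.26
```

```bash

python3 -m crank '[{"jaw":1,"translation":[0.15,0,0],"twist":[0,0,0]},{"jaw":1,"translation":[0.15,0,0],"twist":[0,0,0]}]' 
python3 -m crank '[{"jaw":1,"translation":[0.15,0,0],"twist":[0,0,0]},{"jaw":1,"translation":[0.1,0,0],"twist":[0,0,0]}]'
```

```text
time_s: 9.3
ee_pos: [0.5335, -0.3941, 0.0465]
tool_rot: [-0.053, 1.568, -0.001]
wrist_force: [-12.1, 9.5, 33.8]
width: 0.0123
time_s: 9.5
ee_pos: [0.5335, -0.394, 0.0466]
tool_rot: [-0.124, 1.568, -0.072]
wrist_force: [-3.6, 3.7, 7.8]
width: 0.0127
```

```bash

python3 -m crank '[{"jaw":-1,"translation":[0,0,0],"twist":[0,0,0]},{"jaw":-1,"translation":[0,0,0],"twist":[0,0,0]},{"jaw":-1,"translation":[0,0,0],"twist":[0,0,0]},{"jaw":-1,"translation":[0,0,0],"twist":[0,0,0]},{"jaw":-1,"translation":[0,0,0],"twist":[0,0,0]}]' 
python3 -m crank '[{"jaw":-1,"translation":[-1,0,0],"twist":[0,0,0]},{"jaw":-1,"translation":[-1,0,0],"twist":[0,0,0]},{"jaw":-1,"translation":[-1,0,0],"twist":[0,0,0]},{"jaw":-1,"translation":[-1,0,0],"twist":[0,0,0]},{"jaw":-1,"translation":[-1,0,0],"twist":[0,0,0]}]'
python3 - <<'E'
from h import *
col,P=cloud(); z=P[...,2];v,u=np.indices(z.shape)
cv2.imwrite("pics/top1.png",col[:,:,::-1])
w=lambda a,b,c,d:(u>=a)&(u<b)&(v>=c)&(v<d)
print("bars",*blobs(P,w(280,370,140,290)&(z>.06)),sep="\n")
to(.439,-.1785,.14,101.7)
E
```

```text
time_s: 10.0
ee_pos: [0.535, -0.3952, 0.0478]
tool_rot: [-0.458, 1.564, -0.406]
wrist_force: [0.6, -0.1, 0.7]
width: 0.0832
time_s: 10.5
ee_pos: [0.5323, -0.3934, 0.146]
tool_rot: [1.704, 1.568, 1.756]
wrist_force: [0.2, -0.6, 0.2]
width: 0.0851
bars
{'xy': (0.6694, -0.1893), 'size': (0.075, 0.016), 'yaw_deg': 10.3, 'z': 0.0747, 'n': 159}
{'xy': (0.6566, -0.0601), 'size': (0.074, 0.014), 'yaw_deg': 12.2, 'z': 0.0752, 'n': 152}
{'xy': (0.5523, -0.1881), 'size': (0.077, 0.014), 'yaw_deg': 13.7, 'z': 0.0749, 'n': 166}
{'xy': (0.3646, -0.1096), 'size': (0.247, 0.101), 'yaw_deg': -51.3, 'z': 0.8506, 'n': 4005}
t=10.6 pos [ 0.5338 -0.3945  0.1497] w=0.0851 F [ 0.8 -2.   2.3] | shift now [ 0.46 11.03 -4.17] after turn [ 0.48 11.54 -2.45] twist [-1.52  0.03  0.01] j6 -2.26
```

View pics/top1.png

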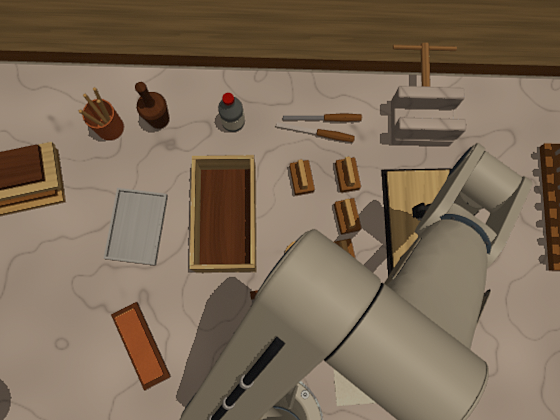

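```bash
python3 -c "from h import *;to(.5523,-.188,.14,103.7)"
python3 -m crank '[{"jaw":-1,"translation":[0,1,0.05],"twist":[-0.2,0,0]},{"jaw":-1,"translation":[0,1,0.07],"twist":[-0.2,0,0]},{"jaw":-1,"translation":[0,1,0.09],"twist":[-0.2,0,0]},{"jaw":-1,"translation":[0,1,0.1],"twist":[-0.2,0,0]},{"jaw":-1,"translation":[0,1,0.12],"twist":[-0.2,0,0]}]' >/dev/null
python3 -m crank '[{"jaw":-1,"translation":[0,1,0.15],"twist":[-0.2,0,0]},{"jaw":-1,"translation":[0,1,0.15],"twist":[-0.2,0,0]},{"jaw":-1,"translation":[0,1,0.2],"twist":[-0.2,0,0]},{"jaw":-1,"translation":[0,1,0.2],"twist":[-0.2,0,0]},{"jaw":-1,"translation":[0,0.8,0.2],"twist":[-0.1,0,0]}]' >/dev/null
python3 -c "from h import *;to(.5523,-.188,.05,103.7)"
```

```text
t=10.6 pos [ 0.5338 -0.3945  0.1497] w=0.0851 F [ 0.8 -2.   2.3] | shift now [ 0.48 10.26  1.46] after turn [0.48 9.81 3.34] twist [-1.87  0.03  0.01] j6 -2.26
t=11.6 pos [ 0.5263 -0.1763  0.1443] w=0.0854 F [-0.3 -0.3  0.4] | shift now [ 4.71 -0.92  1.12] after turn [ 4.72 -0.88  1.12] twist [ 0.22 -0.03 -0.04] j6 -2.16
```

```bash

python3 -m crank '[{"jaw":-1,"translation":[0.5,-0.7,1],"twist":[0.22,0,0]},{"jaw":-1,"translation":[0.5,0,0],"twist":[0,0,0]},{"jaw":-1,"translation":[0,0,0],"twist":[0,0,0]}]' >/dev/null
python3 -c "from h import *;to(.5523,-.188,.05,103.7)"
```

```text
t=11.8 pos [ 0.5471 -0.1772  0.1222] w=0.0850 F [-0.   0.5 -1. ] | shift now [ 3.61 -0.61  0.14] after turn [ 3.61 -0.59  0.12] twist [ 0.08 -0.06 -0.07] j6 -2.14
```

```bash

python3 -m crank '[{"jaw":-1,"translation":[0.9,-0.6,0.1],"twist":[0,0,0]},{"jaw":-1,"translation":[0.9,0,0],"twist":[0,0,0]},{"jaw":-1,"translation":[0.9,0,0],"twist":[0,0,0]},{"jaw":-1,"translation":[0.7,0,0],"twist":[0,0,0]},{"jaw":-1,"translation":[0,0,0],"twist":[0,0,0]}]' >/dev/null
python3 -c "from h import *;to(.5523,-.188,.05,103.7)"
```

```text
t=12.3 pos [ 0.5482 -0.1847  0.0517] w=0.0855 F [ 0.4  0.5 -0.7] | shift now [ 0.08 -0.21  0.16] after turn [ 0.09 -0.21  0.16] twist [ 0.13 -0.09 -0.09] j6 -2.15
```

```bash

python3 -m crank '[{"jaw":-1,"translation":[0.1,-0.25,0.2],"twist":[0.13,-0.09,-0.09]},{"jaw":1,"translation":[0,0,0],"twist":[0,0,0]},{"jaw":1,"translation":[0,0,0],"twist":[0,0,0]},{"jaw":1,"translation":[0,0,0],"twist":[0,0,0]},{"jaw":1,"translation":[0,0,0],"twist":[0,0,0]}]' 80 >/dev/null
python3 -m crank '[{"jaw":1,"translation":[0,0,0],"twist":[0,0,0]},{"jaw":1,"translation":[0,0,0],"twist":[0,0,0]},{"jaw":1,"translation":[-0.3,0,0],"twist":[0,0,0]},{"jaw":1,"translation":[-0.5,0,0],"twist":[0,0,0]}]'
python3 -m crank '[{"jaw":1,"translation":[-0.9,0,0],"twist":[0,0,0]},{"jaw":1,"translation":[-0.9,0,0],"twist":[0,0,0]},{"jaw":1,"translation":[-0.9,0,0],"twist":[0,0,0]},{"jaw":1,"translation":[-0.9,0,0],"twist":[0,0,0]},{"jaw":1,"translation":[-0.5,0,0],"twist":[0,0,0]}]' 
python3 -m crank '[{"jaw":1,"translation":[0,0,0],"twist":[0,0,0]},{"jaw":1,"translation":[0,0,0],"twist":[0,0,0]}]' 
python3 -c "from h import *;to(.54,.15,.2,2.2);to(.51,.396,.2,-5.7)"
```

```text
time_s: 13.25
ee_pos: [0.5535, -0.1886, 0.0678]
tool_rot: [-0.718, 1.569, -0.48]
wrist_force: [0.1, -0.2, -3.1]
width: 0.0124
time_s: 13.75
ee_pos: [0.5528, -0.1883, 0.1556]
tool_rot: [-0.891, 1.57, -0.653]
wrist_force: [0.1, 0.2, -2.8]
width: 0.0126
time_s: 13.95
ee_pos: [0.5535, -0.1886, 0.1575]
tool_rot: [-0.639, 1.567, -0.4]
wrist_force: [-0.6, -0.5, -2.9]
width: 0.0125
t=13.9 pos [ 0.5535 -0.1886  0.1575] w=0.0125 F [-0.6 -0.5 -2.9] | shift now [-2.15 16.61  3.34] after turn [-2.12  0.03 16.94] twist [-1.371e+01  1.000e-02  4.000e-02] j6 -2.14
t=13.9 pos [ 0.5535 -0.1886  0.1575] w=0.0125 F [-0.6 -0.5 -2.9] | shift now [-2.17 28.91  4.79] after turn [-2.12  5.07 28.87] twist [-1.233e+01  1.000e-02  4.000e-02] j6 -2.14
```

```bash

python3 -m crank '[{"jaw":1,"translation":[-1,0,0],"twist":[0,0,0]},{"jaw":1,"translation":[-1,0.5,0.1],"twist":[0,0,0]},{"jaw":1,"translation":[-0.4,0.9,0.23],"twist":[0,0,0]},{"jaw":1,"translation":[0,1,0.23],"twist":[0,0,0]},{"jaw":1,"translation":[0,1,0.23],"twist":[0,0,0]}]' >/dev/null
python3 -m crank '[{"jaw":1,"translation":[0,1,0.23],"twist":[0,0,0]},{"jaw":1,"translation":[0,1,0.23],"twist":[0,0,0]},{"jaw":1,"translation":[0,1,0.23],"twist":[0,0,0]},{"jaw":1,"translation":[0,1,0.23],"twist":[0,0,0]},{"jaw":1,"translation":[0,1,0.23],"twist":[0,0,0]}]' >/dev/null
python3 -m crank '[{"jaw":1,"translation":[0,1,0.23],"twist":[0,0,0]},{"jaw":1,"translation":[0,1,0.23],"twist":[0,0,0]},{"jaw":1,"translation":[0,1,0.23],"twist":[0,0,0]},{"jaw":1,"translation":[0,1,0.23],"twist":[0,0,0]},{"jaw":1,"translation":[0,1,0.23],"twist":[0,0,0]}]' >/dev/null
python3 -c "from h import *;to(.5555,.3916,.15,-5.7)"
```

```text
t=15.4 pos [0.5417 0.0952 0.1913] w=0.0124 F [ 0.4  0.6 -1.2] | shift now [ 2.05 14.24  4.15] after turn [ 2.06  0.78 14.81] twist [-12.37  -0.15  -0.17] j6 -1.64
```

```bash

python3 -m crank '[{"jaw":1,"translation":[0,1,0.3],"twist":[0,0,0]},{"jaw":1,"translation":[0,1,0.3],"twist":[0,0,0]},{"jaw":1,"translation":[0,1,0.3],"twist":[0,0,0]},{"jaw":1,"translation":[0,1,0.3],"twist":[0,0,0]},{"jaw":1,"translation":[0,1,0.3],"twist":[0,0,0]}]' >/dev/null
python3 -m crank '[{"jaw":1,"translation":[0,1,0.3],"twist":[0,0,0]},{"jaw":1,"translation":[0,1,0.3],"twist":[0,0,0]},{"jaw":1,"translation":[0,1,0.3],"twist":[0,0,0]},{"jaw":1,"translation":[0,1,0.3],"twist":[0,0,0]},{"jaw":1,"translation":[0,1,0.3],"twist":[0,0,0]}]' >/dev/null
python3 -m crank '[{"jaw":1,"translation":[0,0.8,0.2],"twist":[0,0,0]},{"jaw":1,"translation":[0,0.8,0.2],"twist":[0,0,0]},{"jaw":1,"translation":[0,0,0],"twist":[-1,0,0]},{"jaw":1,"translation":[0,0,0],"twist":[-1,0,0]},{"jaw":1,"translation":[0,0,0],"twist":[-1,0,0]}]' >/dev/null
python3 -m crank '[{"jaw":1,"translation":[0,0,0],"twist":[-1,0,0]},{"jaw":1,"translation":[0,0,0],"twist":[-1,0,0]},{"jaw":1,"translation":[0,0,0],"twist":[-1,0,0]},{"jaw":1,"translation":[0,0,0],"twist":[-1,0,0]},{"jaw":1,"translation":[0,0,0],"twist":[-1,0,0]}]' >/dev/null
python3 -c "from h import *;to(.5555,.3916,.15,-5.7)"
```

```text
t=17.4 pos [0.5462 0.3519 0.1736] w=0.0123 F [-0.  -0.6 -2. ] | shift now [1.14 0.51 2.  ] after turn [ 1.18 -0.27  2.02] twist [-4.04 -0.22 -0.38] j6 -2.08
```

```bash

python3 -m crank '[{"jaw":1,"translation":[0,0,0],"twist":[-1,0,0]},{"jaw":1,"translation":[0,0,0],"twist":[-1,0,0]},{"jaw":1,"translation":[0,0,0],"twist":[-1,0,0]},{"jaw":1,"translation":[0,0,0],"twist":[-1,0,0]},{"jaw":1,"translation":[0,0,0],"twist":[0,0,0]}]' >/dev/null
python3 -c "from h import *;to(.5555,.3916,.1,-5.7)"
```

```text
t=17.9 pos [0.5459 0.3537 0.1726] w=0.0125 F [ 0.5 -0.7 -2.7] | shift now [ 3.58 -0.47  1.98] after turn [ 3.63 -0.29  1.94] twist [ 0.14 -0.15 -0.43] j6 -2.50
```

```bash

python3 -m crank '[{"jaw":1,"translation":[0.3,-0.2,1],"twist":[0.14,-0.15,-0.4]},{"jaw":1,"translation":[0.7,-0.1,0.95],"twist":[0,0,0]},{"jaw":1,"translation":[0.9,0,0],"twist":[0,0,0]},{"jaw":1,"translation":[0.9,0,0],"twist":[0,0,0]},{"jaw":1,"translation":[0.5,0,0],"twist":[0,0,0]}]' >/dev/null
python3 -c "from h import *;to(.5555,.3916,.058,-5.7)"
```

```text
t=18.4 pos [0.5569 0.3955 0.1058] w=0.0127 F [ 0.  -0.4 -2.6] | shift now [ 2.39  0.05 -0.21] after turn [ 2.39  0.05 -0.2 ] twist [-0.17  0.03  0.02] j6 -2.41
```

```bash

python3 -m crank '[{"jaw":1,"translation":[0.8,0,-0.2],"twist":[-0.15,0,0]},{"jaw":1,"translation":[0.7,0,0],"twist":[0,0,0]},{"jaw":1,"translation":[0.3,0,0],"twist":[0,0,0]},{"jaw":1,"translation":[0.2,0,0],"twist":[0,0,0]}]' 
python3 -m crank '[{"jaw":1,"translation":[0.15,0,0],"twist":[0,0,0]},{"jaw":1,"translation":[0.15,0,0],"twist":[0,0,0]}]' 

```

```text
time_s: 18.85
ee_pos: [0.5564, 0.392, 0.0631]
tool_rot: [-0.268, 1.568, 1.195]
wrist_force: [-0.8, -0.8, -1.7]
width: 0.0121
time_s: 19.05
ee_pos: [0.5566, 0.3924, 0.0581]
tool_rot: [-0.222, 1.568, 1.24]
wrist_force: [-12.2, -6.3, 33.2]
width: 0.0123
```

```bash
python3 -c "from h import *;to(.5555,.3916,.058,-5.7)"
```

```text
t=19.1 pos [0.5566 0.3924 0.0581] w=0.0123 F [-12.2  -6.3  33.2] | shift now [ 0.01  0.05 -0.05] after turn [ 0.01  0.05 -0.05] twist [-0.09  0.03  0.01] j6 -2.42
```

```bash

python3 -m crank '[{"jaw":-1,"translation":[0,0,0],"twist":[0,0,0]},{"jaw":-1,"translation":[0,0,0],"twist":[0,0,0]},{"jaw":-1,"translation":[0,0,0],"twist":[0,0,0]},{"jaw":-1,"translation":[0,0,0],"twist":[0,0,0]},{"jaw":-1,"translation":[0,0,0],"twist":[0,0,0]}]' >/dev/null
python3 -m crank '[{"jaw":-1,"translation":[-1,0,0],"twist":[0,0,0]},{"jaw":-1,"translation":[-1,0,0],"twist":[0,0,0]},{"jaw":-1,"translation":[-1,0,0],"twist":[0,0,0]},{"jaw":-1,"translation":[-1,0,0],"twist":[0,0,0]},{"jaw":-1,"translation":[-1,0,0],"twist":[0,0,0]}]' >/dev/null
python3 -m crank '[{"jaw":-1,"translation":[-1,0,0],"twist":[0,0,0]},{"jaw":-1,"translation":[0,0,0],"twist":[0,0,0]}]'
python3 - <<'E'
from h import *
col,P=cloud(); z=P[...,2];v,u=np.indices(z.shape)
cv2.imwrite("pics/top2.png",col[:,:,::-1])
w=lambda a,b,c,d:(u>=a)&(u<b)&(v>=c)&(v<d)
print("bars",*blobs(P,w(270,380,120,300)&(z>.06)&(z<.1)),sep="\n")
print("cover",*blobs(P,w(370,475,150,300)&(z>.015)&(z<.04)),sep="\n")
print("cover bar",*blobs(P,w(370,475,150,300)&(z>.06)&(z<.08)),sep="\n")
to(.6566,-.06,.17,102)
E
```

```text
time_s: 20.25
ee_pos: [0.5574, 0.3927, 0.1844]
tool_rot: [-0.553, 1.565, 0.908]
wrist_force: [-0.7, 0.7, -0.3]
width: 0.0854
bars
{'xy': (0.6701, -0.1887), 'size': (0.076, 0.016), 'yaw_deg': 11.3, 'z': 0.0747, 'n': 155}
{'xy': (0.6578, -0.0596), 'size': (0.076, 0.015), 'yaw_deg': 11.2, 'z': 0.0757, 'n': 154}
{'xy': (0.439, -0.1787), 'size': (0.076, 0.015), 'yaw_deg': 11.1, 'z': 0.0753, 'n': 169}
cover
{'xy': (0.5337, -0.3945), 'size': (0.311, 0.179), 'yaw_deg': 3.2, 'z': 0.0259, 'n': 6848}
cover bar
{'xy': (0.5327, -0.3943), 'size': (0.088, 0.016), 'yaw_deg': 3.0, 'z': 0.0697, 'n': 195}
t=20.3 pos [0.5568 0.3922 0.1828] w=0.0854 F [ 0.3 -0.9  0. ] | shift now [  0.57  -7.44 -21.93] after turn [  0.64 -23.16   0.18] twist [ 1.251e+01  4.000e-02 -1.000e-02] j6 -2.42
```

View pics/top2.png

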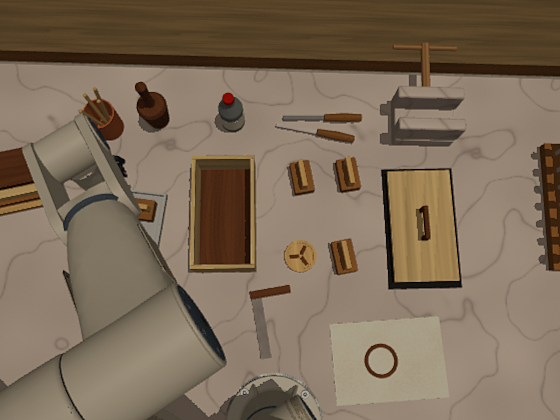

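```bash

python3 -m crank '[{"jaw":-1,"translation":[0,0,0],"twist":[1,0,0]},{"jaw":-1,"translation":[0,0,0],"twist":[1,0,0]},{"jaw":-1,"translation":[0,0,0],"twist":[1,0,0]},{"jaw":-1,"translation":[0,0,0],"twist":[1,0,0]},{"jaw":-1,"translation":[0,0,0],"twist":[1,0,0]}]' >/dev/null
python3 -m crank '[{"jaw":-1,"translation":[0,0,0],"twist":[1,0,0]},{"jaw":-1,"translation":[0,0,0],"twist":[1,0,0]},{"jaw":-1,"translation":[0,0,0],"twist":[1,0,0]},{"jaw":-1,"translation":[0,0,0],"twist":[1,0,0]},{"jaw":-1,"translation":[0,0,0],"twist":[1,0,0]}]' >/dev/null
python3 -m crank '[{"jaw":-1,"translation":[0,-0.5,0],"twist":[1,0,0]},{"jaw":-1,"translation":[0,-0.5,0],"twist":[1,0,0]},{"jaw":-1,"translation":[0,-1,0],"twist":[0.5,0,0]},{"jaw":-1,"translation":[0,-1,0],"twist":[0,0,0]},{"jaw":-1,"translation":[0,-1,0],"twist":[0,0,0]}]' >/dev/null
python3 -c "from h import *;to(.6578,-.0596,.17,101.5)"
```

```text
t=21.8 pos [0.566  0.3065 0.1606] w=0.0853 F [-0.7 -0.3  0.7] | shift now [ -0.35 -18.81   1.51] after turn [ -0.47 -18.85   0.85] twist [-0.35 -0.23  0.08] j6 -1.24
```

```bash

python3 -m crank '[{"jaw":-1,"translation":[-0.2,-1,0.08],"twist":[-0.2,-0.1,0]},{"jaw":-1,"translation":[-0.2,-1,0.08],"twist":[-0.1,-0.1,0]},{"jaw":-1,"translation":[-0.1,-1,0.08],"twist":[0,0,0]},{"jaw":-1,"translation":[0,-1,0.08],"twist":[0,0,0]},{"jaw":-1,"translation":[0,-1,0.08],"twist":[0,0,0]}]' >/dev/null
python3 -m crank '[{"jaw":-1,"translation":[0,-1,0.08],"twist":[0,0,0]},{"jaw":-1,"translation":[0,-1,0.08],"twist":[0,0,0]},{"jaw":-1,"translation":[0,-1,0.08],"twist":[0,0,0]},{"jaw":-1,"translation":[0,-1,0.08],"twist":[0,0,0]},{"jaw":-1,"translation":[0,-1,0.08],"twist":[0,0,0]}]' >/dev/null
python3 -m crank '[{"jaw":-1,"translation":[0,-1,0.08],"twist":[0,0,0]},{"jaw":-1,"translation":[0,-1,0.08],"twist":[0,0,0]},{"jaw":-1,"translation":[0,-1,0.08],"twist":[0,0,0]},{"jaw":-1,"translation":[0,-1,0.08],"twist":[0,0,0]},{"jaw":-1,"translation":[0,-1,0.08],"twist":[0,0,0]}]' >/dev/null
python3 -c "from h import *;to(.6578,-.0596,.12,101.5)"
```

```text
t=23.3 pos [ 0.6453 -0.0169  0.1669] w=0.0853 F [-0.3  0.2 -0.6] | shift now [ 2.37 -2.19  0.17] after turn [ 2.34 -2.21  0.19] twist [ 0.24 -0.14  0.11] j6 -1.81
```

```bash

python3 -m crank '[{"jaw":-1,"translation":[0,-1,0.1],"twist":[0.2,-0.1,0.1]},{"jaw":-1,"translation":[0.8,-0.8,0.1],"twist":[0,0,0]},{"jaw":-1,"translation":[0.8,0,0],"twist":[0,0,0]},{"jaw":-1,"translation":[0.5,0,0],"twist":[0,0,0]},{"jaw":-1,"translation":[0,0,0],"twist":[0,0,0]}]' >/dev/null
python3 -c "from h import *;to(.6578,-.0596,.05,101.5)"
```

```text
t=23.8 pos [ 0.6541 -0.0609  0.1196] w=0.0855 F [0.3 0.4 0.1] | shift now [3.48 0.03 0.22] after turn [3.48 0.03 0.2 ] twist [ 0.08 -0.07  0.01] j6 -1.87
```

```bash

python3 -m crank '[{"jaw":-1,"translation":[0.9,0,0.2],"twist":[0.08,-0.07,0]},{"jaw":-1,"translation":[0.9,0,0],"twist":[0,0,0]},{"jaw":-1,"translation":[0.9,0,0],"twist":[0,0,0]},{"jaw":-1,"translation":[0.6,0,0],"twist":[0,0,0]},{"jaw":-1,"translation":[0,0,0],"twist":[0,0,0]}]' >/dev/null
python3 -c "from h import *;to(.6578,-.0596,.05,101.5)"
python3 -m crank '[{"jaw":1,"translation":[0,0,0],"twist":[0,0,0]},{"jaw":1,"translation":[0,0,0],"twist":[0,0,0]},{"jaw":1,"translation":[0,0,0],"twist":[0,0,0]},{"jaw":1,"translation":[0,0,0],"twist":[0,0,0]},{"jaw":1,"translation":[0,0,0],"twist":[0,0,0]}]' 80 >/dev/null
python3 -m crank '[{"jaw":1,"translation":[0,0,0],"twist":[0,0,0]},{"jaw":1,"translation":[0,0,0],"twist":[0,0,0]}]'
python3 -m crank '[{"jaw":1,"translation":[-0.3,0,0],"twist":[0,0,0]},{"jaw":1,"translation":[-0.5,0,0],"twist":[0,0,0]},{"jaw":1,"translation":[-0.9,0,0],"twist":[0,0,0]},{"jaw":1,"translation":[-0.9,0,0],"twist":[0,0,0]},{"jaw":1,"translation":[-0.9,0,0],"twist":[0,0,0]}]' 
python3 -m crank '[{"jaw":1,"translation":[-0.9,0,0],"twist":[0,0,0]},{"jaw":1,"translation":[-0.5,0,0],"twist":[0,0,0]},{"jaw":1,"translation":[0,0,0],"twist":[0,0,0]},{"jaw":1,"translation":[0,0,0],"twist":[0,0,0]}]' 
python3 -c "from h import *;to(.633,.153,.2,2.2);to(.51,.396,.2,-5.7)"
```

```text
t=24.3 pos [ 0.6573 -0.0594  0.0509] w=0.0853 F [-0.7 -0.1  0.6] | shift now [ 0.05 -0.02  0.02] after turn [ 0.05 -0.02  0.02] twist [ 0.05 -0.01  0.01] j6 -1.87
time_s: 25.0
ee_pos: [0.659, -0.059, 0.0542]
tool_rot: [-0.696, 1.567, -0.489]
wrist_force: [0.5, 0.1, -1.9]
width: 0.0121
time_s: 25.5
ee_pos: [0.6535, -0.0587, 0.122]
tool_rot: [3.009, 1.561, -3.068]
wrist_force: [-0.0, 0.5, -7.6]
width: 0.0121
time_s: 25.9
ee_pos: [0.6536, -0.0588, 0.1539]
tool_rot: [3.059, 1.562, -3.017]
wrist_force: [-0.4, 0.2, -8.7]
width: 0.0125
t=25.9 pos [ 0.6536 -0.0588  0.1539] w=0.0125 F [-0.4  0.2 -8.7] | shift now [-2.31 10.58  1.15] after turn [-2.31  0.62 10.62] twist [-14.02  -0.07  -0.07] j6 -1.87
t=25.9 pos [ 0.6536 -0.0588  0.1539] w=0.0125 F [-0.4  0.2 -8.7] | shift now [-2.27 23.73 -2.38] after turn [-2.31  9.4  21.92] twist [-12.65  -0.07  -0.06] j6 -1.87
```

```bash

python3 -m crank '[{"jaw":1,"translation":[-0.7,0,0],"twist":[1,0,0]},{"jaw":1,"translation":[-0.7,0,0],"twist":[1,0,0]},{"jaw":1,"translation":[-0.7,0,0],"twist":[1,0,0]},{"jaw":1,"translation":[-0.7,0,0],"twist":[1,0,0]},{"jaw":1,"translation":[-0.3,0,0],"twist":[1,0,0]}]' >/dev/null
python3 -m crank '[{"jaw":1,"translation":[0,0,0],"twist":[1,0,0]},{"jaw":1,"translation":[0,0,0],"twist":[1,0,0]},{"jaw":1,"translation":[0,0,0],"twist":[1,0,0]},{"jaw":1,"translation":[0,0,0],"twist":[1,0,0]},{"jaw":1,"translation":[0,0,0],"twist":[1,0,0]}]' >/dev/null
python3 -m crank '[{"jaw":1,"translation":[0,0,0],"twist":[1,0,0]},{"jaw":1,"translation":[0,0,0],"twist":[1,0,0]},{"jaw":1,"translation":[0,0,0],"twist":[1,0,0]},{"jaw":1,"translation":[0,0,0],"twist":[1,0,0]},{"jaw":1,"translation":[0,0,0],"twist":[1,0,0]}]' >/dev/null
python3 -c "from h import *;to(.6275,.1532,.19,2.2)"
```

```text
t=27.4 pos [ 0.6433 -0.0579  0.1969] w=0.0123 F [-0.4  0.2 -7.5] | shift now [  0.4    1.52 -10.47] after turn [  0.35  -0.39 -10.58] twist [ 1.79 -0.07  0.4 ] j6 -0.31
```

```bash

python3 -m crank '[{"jaw":1,"translation":[0,0,0],"twist":[0.9,0,0.2]},{"jaw":1,"translation":[0,0,0],"twist":[0.9,0,0.2]},{"jaw":1,"translation":[0,0,-0.6],"twist":[0,0,0]},{"jaw":1,"translation":[0,0,-1],"twist":[0,0,0]},{"jaw":1,"translation":[0,0,-1],"twist":[0,0,0]}]' >/dev/null
python3 -m crank '[{"jaw":1,"translation":[0,0,-1],"twist":[0,0,0]},{"jaw":1,"translation":[0,0,-1],"twist":[0,0,0]},{"jaw":1,"translation":[0,0,-1],"twist":[0,0,0]},{"jaw":1,"translation":[0,0,-1],"twist":[0,0,0]},{"jaw":1,"translation":[0,0,-1],"twist":[0,0,0]}]' >/dev/null
python3 -c "from h import *;to(.6275,.1532,.19,2.2)"
```

```text
t=28.4 pos [0.6317 0.1014 0.1866] w=0.0127 F [-0.6  1.5 -7.7] | shift now [-0.15 -0.11 -2.6 ] after turn [-0.17 -0.11 -2.6 ] twist [ 0.   -0.08  0.19] j6 0.11
```

```bash

python3 -m crank '[{"jaw":1,"translation":[-0.3,0,-1],"twist":[0,-0.05,0.15]},{"jaw":1,"translation":[-0.2,0,-1],"twist":[0,0,0]},{"jaw":1,"translation":[0,0,-0.3],"twist":[0,0,0]},{"jaw":1,"translation":[0,0,0],"twist":[0,0,0]}]' >/dev/null
python3 -c "from h import *;to(.6275,.1532,.14,2.2)"
```

```text
t=28.8 pos [0.6268 0.1541 0.1932] w=0.0123 F [-0.6 -0.1 -7.2] | shift now [2.66 0.06 0.06] after turn [2.66 0.03 0.05] twist [ 0.12 -0.03  0.11] j6 0.18
```

```bash

python3 -m crank '[{"jaw":1,"translation":[0.9,0.05,0.05],"twist":[0.12,0,0.1]},{"jaw":1,"translation":[0.9,0,0],"twist":[0,0,0]},{"jaw":1,"translation":[0.9,0,0],"twist":[0,0,0]},{"jaw":1,"translation":[0.9,0,0],"twist":[0,0,0]},{"jaw":1,"translation":[0.5,0,0],"twist":[0,0,0]}]'  >/dev/null
python3 -c "from h import *;to(.6275,.1532,.074,2.2)"
```

```text
t=29.3 pos [0.6277 0.1509 0.108 ] w=0.0120 F [ 0.3 -0.3 -7.5] | shift now [ 1.7  -0.   -0.11] after turn [ 1.7  -0.01 -0.11] twist [ 0.04 -0.01  0.02] j6 0.19
```

```bash

python3 -m crank '[{"jaw":1,"translation":[0.7,0,-0.1],"twist":[0,0,0]},{"jaw":1,"translation":[0.5,0,0],"twist":[0,0,0]},{"jaw":1,"translation":[0.2,0,0],"twist":[0,0,0]},{"jaw":1,"translation":[0.15,0,0],"twist":[0,0,0]}]' 
python3 -m crank '[{"jaw":1,"translation":[0.15,0,0],"twist":[0,0,0]},{"jaw":1,"translation":[0.15,0,0],"twist":[0,0,0]}]' 
python3 -c "from h import *;to(.6275,.1532,.074,2.2)"
```

```text
time_s: 29.7
ee_pos: [0.6274, 0.1521, 0.0741]
tool_rot: [-1.829, 1.567, 2.926]
wrist_force: [-12.2, -3.6, 35.0]
width: 0.0118
time_s: 29.9
ee_pos: [0.6276, 0.1521, 0.0742]
tool_rot: [-1.786, 1.567, 2.97]
wrist_force: [-10.4, -3.0, 18.3]
width: 0.0127
t=29.9 pos [0.6276 0.1521 0.0742] w=0.0127 F [-10.4  -3.   18.3] | shift now [ 0.01 -0.   -0.06] after turn [ 0.01 -0.   -0.06] twist [ 0.04 -0.01  0.03] j6 0.19
```

```bash

python3 -m crank '[{"jaw":0.1,"translation":[0,0,0],"twist":[0,0,0]},{"jaw":0.1,"translation":[0,0,0],"twist":[0,0,0]},{"jaw":0.1,"translation":[0,0,0],"twist":[0,0,0]},{"jaw":0.1,"translation":[0,0,0],"twist":[0,0,0]},{"jaw":0.1,"translation":[-0.3,0,0],"twist":[0,0,0]}]'
python3 -m crank '[{"jaw":0.1,"translation":[-0.6,0,0],"twist":[0,0,0]},{"jaw":0.1,"translation":[-1,0,0],"twist":[0,0,0]},{"jaw":0.1,"translation":[-1,0,0],"twist":[0,0,0]},{"jaw":-1,"translation":[-1,0,0],"twist":[0,0,0]},{"jaw":-1,"translation":[-1,0,0],"twist":[0,0,0]}]'
python3 - <<'E'
from h import *
col,P=cloud(); z=P[...,2];v,u=np.indices(z.shape)
w=lambda a,b,c,d:(u>=a)&(u<b)&(v>=c)&(v<d)
print("bars",*blobs(P,w(265,380,120,300)&(z>.06)&(z<.1)),sep="\n")
to(.67,-.1888,.17,101.3)
E
```

```text
time_s: 30.4
ee_pos: [0.6318, 0.1531, 0.0855]
tool_rot: [1.957, 1.564, 0.43]
wrist_force: [-1.2, 0.0, -1.0]
width: 0.0387
time_s: 30.9
ee_pos: [0.6303, 0.1526, 0.1818]
tool_rot: [2.109, 1.567, 0.581]
wrist_force: [0.3, 0.2, 0.3]
width: 0.0663
bars
{'xy': (0.6692, -0.1887), 'size': (0.075, 0.015), 'yaw_deg': 11.7, 'z': 0.0749, 'n': 157}
{'xy': (0.4395, -0.179), 'size': (0.077, 0.015), 'yaw_deg': 12.2, 'z': 0.075, 'n': 169}
t=30.9 pos [0.6322 0.1531 0.1857] w=0.0730 F [1.7 0.5 3.5] | shift now [ 0.74  1.14 17.16] after turn [ 0.78 17.14  1.5 ] twist [14.17 -0.08 -0.05] j6 0.19
```

```bash

python3 -m crank '[{"jaw":-1,"translation":[0,0.1,1],"twist":[0,0,0]},{"jaw":-1,"translation":[0,0.1,1],"twist":[0,0,0]},{"jaw":-1,"translation":[0,0.1,1],"twist":[0,0,0]},{"jaw":-1,"translation":[0,0.1,1],"twist":[0,0,0]},{"jaw":-1,"translation":[0,0.1,1],"twist":[0,0,0]}]'  >/dev/null
python3 -m crank '[{"jaw":-1,"translation":[0,0.1,1],"twist":[0,0,0]},{"jaw":-1,"translation":[0,0.1,1],"twist":[0,0,0]},{"jaw":-1,"translation":[0,0.1,1],"twist":[0,0,0]},{"jaw":-1,"translation":[0,0.1,1],"twist":[0,0,0]},{"jaw":-1,"translation":[0,0.1,1],"twist":[0,0,0]}]'  >/dev/null
python3 -m crank '[{"jaw":-1,"translation":[0,0.1,1],"twist":[0,0,0]},{"jaw":-1,"translation":[0,0.1,1],"twist":[0,0,0]},{"jaw":-1,"translation":[0,0,1],"twist":[0,0,0]},{"jaw":-1,"translation":[0,0,1],"twist":[0,0,0]},{"jaw":-1,"translation":[0,0,1],"twist":[0,0,0]}]'  >/dev/null
python3 -m crank '[{"jaw":-1,"translation":[0,0,0],"twist":[1,0,0]},{"jaw":-1,"translation":[0,0,0],"twist":[1,0,0]},{"jaw":-1,"translation":[0,0,0],"twist":[1,0,0]},{"jaw":-1,"translation":[0,0,0],"twist":[1,0,0]},{"jaw":-1,"translation":[0,0,0],"twist":[1,0,0]}]'  >/dev/null
python3 -m crank '[{"jaw":-1,"translation":[0,0,0],"twist":[1,0,0]},{"jaw":-1,"translation":[0,0,0],"twist":[1,0,0]},{"jaw":-1,"translation":[0,0,0],"twist":[1,0,0]},{"jaw":-1,"translation":[0,0,0],"twist":[1,0,0]},{"jaw":-1,"translation":[0,0,0],"twist":[1,0,0]}]'  >/dev/null
python3 -c "from h import *;to(.6695,-.1887,.13,101.5)"
```

```text
t=33.5 pos [ 0.6736 -0.1617  0.1984] w=0.0854 F [-1.   0.1 -0.2] | shift now [3.41 0.99 0.98] after turn [3.42 1.28 0.47] twist [ 3.75 -0.22 -0.05] j6 0.75
```

```bash

python3 -m crank '[{"jaw":-1,"translation":[0,0,0],"twist":[1,0,0]},{"jaw":-1,"translation":[0,0,0],"twist":[1,0,0]},{"jaw":-1,"translation":[0,0,0],"twist":[1,0,0]},{"jaw":-1,"translation":[0.5,0.6,0.2],"twist":[0.75,-0.2,0]},{"jaw":-1,"translation":[0.8,0.6,0.2],"twist":[0,0,0]}]'  >/dev/null
python3 -m crank '[{"jaw":-1,"translation":[0.8,0,0],"twist":[0,0,0]},{"jaw":-1,"translation":[0.8,0,0],"twist":[0,0,0]},{"jaw":-1,"translation":[0,0,0],"twist":[0,0,0]}]'  >/dev/null
python3 -c "from h import *;to(.6695,-.1887,.05,101.5)"
```

```text
t=34.2 pos [ 0.6711 -0.1898  0.1377] w=0.0857 F [-0.9  0.1 -0.2] | shift now [ 4.39 -0.07  0.08] after turn [ 4.39 -0.07  0.07] twist [-0.14 -0.03 -0.01] j6 1.11
```

```bash

python3 -m crank '[{"jaw":-1,"translation":[0.9,-0.07,0.07],"twist":[-0.14,0,0]},{"jaw":-1,"translation":[0.9,0,0],"twist":[0,0,0]},{"jaw":-1,"translation":[0.9,0,0],"twist":[0,0,0]},{"jaw":-1,"translation":[0.9,0,0],"twist":[0,0,0]},{"jaw":-1,"translation":[0.6,0,0],"twist":[0,0,0]}]' >/dev/null
python3 -m crank '[{"jaw":-1,"translation":[0,0,0],"twist":[0,0,0]}]' >/dev/null
python3 -c "from h import *;to(.6695,-.1887,.05,101.5)"
```

```text
t=34.9 pos [ 0.67   -0.1867  0.0502] w=0.0851 F [-0.5  0.6 -0.3] | shift now [0.01 0.09 0.05] after turn [0.01 0.09 0.05] twist [ 0.07 -0.04 -0.  ] j6 1.09
```

```bash

python3 -m crank '[{"jaw":1,"translation":[0,0.1,0],"twist":[0,0,0]},{"jaw":1,"translation":[0,0,0],"twist":[0,0,0]},{"jaw":1,"translation":[0,0,0],"twist":[0,0,0]},{"jaw":1,"translation":[0,0,0],"twist":[0,0,0]},{"jaw":1,"translation":[0,0,0],"twist":[0,0,0]}]' 80 >/dev/null
python3 -m crank '[{"jaw":1,"translation":[0,0,0],"twist":[0,0,0]},{"jaw":1,"translation":[0,0,0],"twist":[0,0,0]}]'
python3 -m crank '[{"jaw":1,"translation":[-0.3,0,0],"twist":[0,0,0]},{"jaw":1,"translation":[-0.5,0,0],"twist":[0,0,0]},{"jaw":1,"translation":[-0.9,0,0],"twist":[0,0,0]},{"jaw":1,"translation":[-0.9,0,0],"twist":[0,0,0]},{"jaw":1,"translation":[-0.9,0,0],"twist":[0,0,0]}]' >/dev/null 
python3 -m crank '[{"jaw":1,"translation":[-0.9,0,0],"twist":[0,0,0]},{"jaw":1,"translation":[-0.9,0,0],"twist":[0,0,0]},{"jaw":1,"translation":[-0.9,0,0],"twist":[0,0,0]},{"jaw":1,"translation":[-0.7,0,0],"twist":[0,0,0]},{"jaw":1,"translation":[0,0,0],"twist":[0,0,0]}]' >/dev/null 
python3 -m crank '[{"jaw":1,"translation":[0,0,0],"twist":[0,0,0]},{"jaw":1,"translation":[0,0,0],"twist":[0,0,0]}]'
python3 -c "from h import *;to(.4517,.1464,.2,2.2);to(.462,.401,.2,-5.7)"
```

```text
time_s: 35.55
ee_pos: [0.6723, -0.1891, 0.0537]
tool_rot: [2.879, 1.563, -0.054]
wrist_force: [-0.2, -0.3, -1.0]
width: 0.0125
time_s: 36.75
ee_pos: [0.6703, -0.1888, 0.2023]
tool_rot: [2.862, 1.562, -0.071]
wrist_force: [-0.5, 0.2, -2.2]
width: 0.0123
t=36.8 pos [ 0.6703 -0.1888  0.2023] w=0.0123 F [-0.5  0.2 -2.2] | shift now [ 1.000e-02 -1.866e+01  7.220e+00] after turn [  0.12 -10.28 -17.17] twist [-14.01  -0.05  -0.08] j6 1.08
t=36.8 pos [ 0.6703 -0.1888  0.2023] w=0.0123 F [-0.5  0.2 -2.2] | shift now [ 1.000e-02 -3.101e+01  4.080e+00] after turn [  0.12 -13.29 -28.31] twist [-12.63  -0.06  -0.07] j6 1.08
```

```bash

python3 -m crank '[{"jaw":1,"translation":[0,-0.7,0.1],"twist":[0,0,0]},{"jaw":1,"translation":[0,-1,0.13],"twist":[0,0,0]},{"jaw":1,"translation":[0,-1,0.13],"twist":[0,0,0]},{"jaw":1,"translation":[0,-1,0.13],"twist":[0,0,0]},{"jaw":1,"translation":[0,-1,0.13],"twist":[0,0,0]}]' >/dev/null 
python3 -m crank '[{"jaw":1,"translation":[0,-1,0.13],"twist":[0,0,0]},{"jaw":1,"translation":[0,-1,0.13],"twist":[0,0,0]},{"jaw":1,"translation":[0,-1,0.13],"twist":[0,0,0]},{"jaw":1,"translation":[0,-1,0.13],"twist":[0,0,0]},{"jaw":1,"translation":[0,-1,0.13],"twist":[0,0,0]}]' >/dev/null 
python3 -m crank '[{"jaw":1,"translation":[0,-1,0.13],"twist":[0,0,0]},{"jaw":1,"translation":[0,-1,0.13],"twist":[0,0,0]},{"jaw":1,"translation":[0,-1,0.13],"twist":[0,0,0]},{"jaw":1,"translation":[0,-1,0.13],"twist":[0,0,0]},{"jaw":1,"translation":[0,-1,0.13],"twist":[0,0,0]}]' >/dev/null 
python3 -c "from h import *;to(.462,.401,.2,-5.7)"
```

```text
t=38.2 pos [0.5528 0.1208 0.1986] w=0.0126 F [ 0.6  0.3 -1.9] | shift now [ -0.03 -14.66   1.42] after turn [ -0.07  -5.91 -13.49] twist [-12.55  -0.03   0.02] j6 1.56
```

```bash

python3 -m crank '[{"jaw":1,"translation":[0,-1,0.1],"twist":[0,0,0]},{"jaw":1,"translation":[0,-1,0.1],"twist":[0,0,0]},{"jaw":1,"translation":[0,-1,0.1],"twist":[0,0,0]},{"jaw":1,"translation":[0,-1,0.1],"twist":[0,0,0]},{"jaw":1,"translation":[0,-1,0.1],"twist":[0,0,0]}]' >/dev/null 
python3 -m crank '[{"jaw":1,"translation":[0,-1,0.1],"twist":[0,0,0]},{"jaw":1,"translation":[0,-1,0.1],"twist":[0,0,0]},{"jaw":1,"translation":[0,-1,0.1],"twist":[0,0,0]},{"jaw":1,"translation":[0,-1,0.1],"twist":[0,0,0]},{"jaw":1,"translation":[0,-1,0.1],"twist":[0,0,0]}]' >/dev/null 
python3 -m crank '[{"jaw":1,"translation":[0,-1,0.1],"twist":[-0.5,0,0]},{"jaw":1,"translation":[0,-1,0],"twist":[-0.5,0,0]},{"jaw":1,"translation":[0,-1,0],"twist":[-0.5,0,0]},{"jaw":1,"translation":[0,0,0],"twist":[-1,0,0]},{"jaw":1,"translation":[0,0,0],"twist":[-1,0,0]}]' >/dev/null 
python3 -m crank '[{"jaw":1,"translation":[0,0,0],"twist":[-1,0,0]},{"jaw":1,"translation":[0,0,0],"twist":[-1,0,0]},{"jaw":1,"translation":[0,0,0],"twist":[-1,0,0]},{"jaw":1,"translation":[0,0,0],"twist":[-1,0,0]},{"jaw":1,"translation":[0,0,0],"twist":[-1,0,0]}]' >/dev/null 
python3 -m crank '[{"jaw":1,"translation":[0,0,0],"twist":[-1,0,0]},{"jaw":1,"translation":[0,0,0],"twist":[-1,0,0]},{"jaw":1,"translation":[0,0,0],"twist":[-1,0,0]}]' >/dev/null 
python3 -c "from h import *;to(.462,.401,.13,-5.7)"
```

```text
t=40.5 pos [0.426  0.3997 0.2001] w=0.0123 F [-0.3 -0.4 -1.8] | shift now [ 3.49  1.8  -0.28] after turn [ 3.5   1.79 -0.24] twist [-0.31 -0.05  0.06] j6 0.87
```

```bash

python3 -m crank '[{"jaw":1,"translation":[0,0.9,-0.1],"twist":[-0.3,-0.05,0.06]},{"jaw":1,"translation":[0.5,0.9,-0.1],"twist":[0,0,0]},{"jaw":1,"translation":[1,0,0],"twist":[0,0,0]},{"jaw":1,"translation":[1,0,0],"twist":[0,0,0]},{"jaw":1,"translation":[1,0,0],"twist":[0,0,0]}]' >/dev/null 
python3 -m crank '[{"jaw":1,"translation":[0.5,0,0],"twist":[0,0,0]},{"jaw":1,"translation":[0,0,0],"twist":[0,0,0]}]' >/dev/null 
python3 -c "from h import *;to(.462,.401,.06,-5.7)"
```

```text
t=41.2 pos [0.4574 0.4028 0.1152] w=0.0119 F [-0.   0.1 -2.1] | shift now [2.76 0.24 0.07] after turn [2.76 0.24 0.07] twist [ 0.03 -0.01  0.01] j6 0.81
```

```bash

python3 -m crank '[{"jaw":1,"translation":[0.9,0.24,0.07],"twist":[0,0,0]},{"jaw":1,"translation":[0.9,0,0],"twist":[0,0,0]},{"jaw":1,"translation":[0.5,0,0],"twist":[0,0,0]},{"jaw":1,"translation":[0.2,0,0],"twist":[0,0,0]},{"jaw":1,"translation":[0.15,0,0],"twist":[0,0,0]}]'
python3 -m crank '[{"jaw":1,"translation":[0.15,0,0],"twist":[0,0,0]},{"jaw":1,"translation":[0.15,0,0],"twist":[0,0,0]}]' 
python3 -c "from h import *;to(.462,.401,.06,-5.7)"
```

```text
time_s: 41.75
ee_pos: [0.4633, 0.4034, 0.0636]
tool_rot: [2.743, 1.566, 1.074]
wrist_force: [0.7, 0.8, -2.2]
width: 0.0127
time_s: 41.95
ee_pos: [0.4636, 0.4039, 0.0592]
tool_rot: [2.723, 1.565, 1.054]
wrist_force: [-11.1, -8.3, 37.4]
width: 0.0126
t=42.0 pos [0.4636 0.4039 0.0592] w=0.0126 F [-11.1  -8.3  37.4] | shift now [-0.04 -0.06  0.15] after turn [-0.04 -0.06  0.15] twist [ 0.01 -0.05 -0.02] j6 0.81
```

Down. Release and go for the last one.

```bash

python3 -m crank '[{"jaw":0.1,"translation":[0,0,0],"twist":[0,0,0]},{"jaw":0.1,"translation":[0,0,0],"twist":[0,0,0]},{"jaw":0.1,"translation":[0,0,0],"twist":[0,0,0]},{"jaw":0.1,"translation":[0,0,0],"twist":[0,0,0]},{"jaw":0.1,"translation":[-0.5,0,0],"twist":[0,0,0]}]' >/dev/null
python3 -m crank '[{"jaw":0.1,"translation":[-1,0,0],"twist":[0,0,0]},{"jaw":0.1,"translation":[-1,0,0],"twist":[0,0,0]},{"jaw":0.1,"translation":[-1,0,0],"twist":[0,0,0]},{"jaw":-1,"translation":[-1,0,0],"twist":[0,0,0]},{"jaw":-1,"translation":[-1,0,0],"twist":[0,0,0]}]'>/dev/null
python3 - <<'E'
from h import *
col,P=cloud(); z=P[...,2];v,u=np.indices(z.shape)
cv2.imwrite("pics/top3.png",col[:,:,::-1])
w=lambda a,b,c,d:(u>=a)&(u<b)&(v>=c)&(v<d)
print("bars",*blobs(P,w(265,380,120,300)&(z>.06)&(z<.1)),sep="\n")
print("box rim",*blobs(P,w(180,265,140,285)&(z>.108)&(z<.12),100))
print("in box",*blobs(P,w(180,265,140,285)&(z>.085)&(z<.1)))
to(.4392,-.1788,.17,101.8)
E
```

```text
bars
{'xy': (0.4391, -0.1786), 'size': (0.076, 0.015), 'yaw_deg': 11.8, 'z': 0.0753, 'n': 168}
box rim {'xy': (0.5392, 0.1483), 'size': (0.301, 0.166), 'yaw_deg': 2.6, 'z': 0.1147, 'n': 1307}
in box {'xy': (0.6792, 0.1515), 'size': (0.138, 0.004), 'yaw_deg': -87.5, 'z': 0.0935, 'n': 91} {'xy': (0.6187, 0.2246), 'size': (0.087, 0.002), 'yaw_deg': 2.4, 'z': 0.0947, 'n': 33} {'xy': (0.6251, 0.1501), 'size': (0.075, 0.015), 'yaw_deg': -88.1, 'z': 0.0949, 'n': 153} {'xy': (0.4508, 0.2169), 'size': (0.075, 0.001), 'yaw_deg': 2.0, 'z': 0.0917, 'n': 30}
t=43.0 pos [0.4645 0.4044 0.1794] w=0.0733 F [0.7 1.5 3.2] | shift now [ 0.23  1.6  29.15] after turn [ 0.47 28.29  7.2 ] twist [ 1.267e+01 -1.100e-01  1.000e-02] j6 0.81
```

View pics/top3.png

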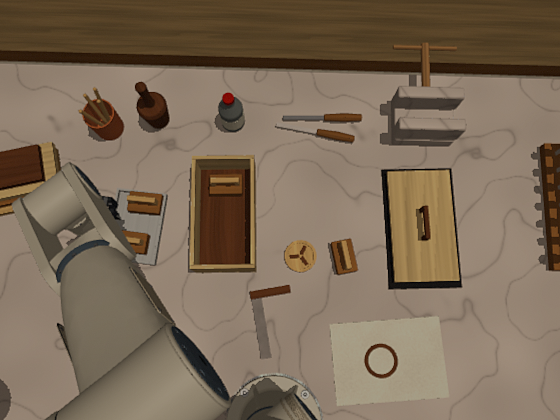

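```bash

python3 -m crank '[{"jaw":-1,"translation":[-0.3,0.05,0.7],"twist":[0,-0.1,0]},{"jaw":-1,"translation":[0,0.05,1],"twist":[0,0,0]},{"jaw":-1,"translation":[0,0.05,1],"twist":[0,0,0]},{"jaw":-1,"translation":[0,0.05,1],"twist":[0,0,0]},{"jaw":-1,"translation":[0,0.05,1],"twist":[0,0,0]}]' >/dev/null
python3 -m crank '[{"jaw":-1,"translation":[0,0.05,1],"twist":[0,0,0]},{"jaw":-1,"translation":[0,0.05,1],"twist":[0,0,0]},{"jaw":-1,"translation":[0,0.05,1],"twist":[0,0,0]},{"jaw":-1,"translation":[0,0.05,1],"twist":[0,0,0]},{"jaw":-1,"translation":[0,0.05,1],"twist":[0,0,0]}]' >/dev/null
python3 -m crank '[{"jaw":-1,"translation":[0,0.05,1],"twist":[0,0,0]},{"jaw":-1,"translation":[0,0.05,1],"twist":[0,0,0]},{"jaw":-1,"translation":[0,0.05,1],"twist":[0,0,0]},{"jaw":-1,"translation":[0,0.05,1],"twist":[0,0,0]},{"jaw":-1,"translation":[0,0.05,1],"twist":[0,0,0]}]' >/dev/null
python3 -c "from h import *;to(.4392,-.1788,.17,101.8)"
```

```text
t=44.5 pos [0.4337 0.0761 0.1782] w=0.0853 F [-0.1  0.  -0.7] | shift now [ 0.57  1.59 12.64] after turn [ 0.41 12.53  2.34] twist [1.261e+01 2.000e-01 1.000e-02] j6 0.29
```

```bash

python3 -m crank '[{"jaw":-1,"translation":[0,0.1,1],"twist":[0,0.1,0]},{"jaw":-1,"translation":[0,0.1,1],"twist":[0,0.1,0]},{"jaw":-1,"translation":[0,0.1,1],"twist":[0,0,0]},{"jaw":-1,"translation":[0,0.1,1],"twist":[0,0,0]},{"jaw":-1,"translation":[0,0.1,1],"twist":[0,0,0]}]' >/dev/null
python3 -m crank '[{"jaw":-1,"translation":[0,0.1,1],"twist":[0,0,0]},{"jaw":-1,"translation":[0,0.1,1],"twist":[0,0,0]},{"jaw":-1,"translation":[0,0.1,1],"twist":[0,0,0]},{"jaw":-1,"translation":[0,0.1,1],"twist":[0,0,0]},{"jaw":-1,"translation":[0,0.1,1],"twist":[0,0,0]}]' >/dev/null
python3 -m crank '[{"jaw":-1,"translation":[0,0,1],"twist":[0,0,0]},{"jaw":-1,"translation":[0,0,0.5],"twist":[0,0,0]},{"jaw":-1,"translation":[0,0,0],"twist":[1,0,0]},{"jaw":-1,"translation":[0,0,0],"twist":[1,0,0]},{"jaw":-1,"translation":[0,0,0],"twist":[1,0,0]}]' >/dev/null
python3 -m crank '[{"jaw":-1,"translation":[0,0,0],"twist":[1,0,0]},{"jaw":-1,"translation":[0,0,0],"twist":[1,0,0]},{"jaw":-1,"translation":[0,0,0],"twist":[1,0,0]},{"jaw":-1,"translation":[0,0,0],"twist":[1,0,0]},{"jaw":-1,"translation":[0,0,0],"twist":[1,0,0]}]' >/dev/null
python3 -m crank '[{"jaw":-1,"translation":[0,0,0],"twist":[1,0,0]},{"jaw":-1,"translation":[0,0,0],"twist":[1,0,0]},{"jaw":-1,"translation":[0,0,0],"twist":[1,0,0]},{"jaw":-1,"translation":[0,0,0],"twist":[1,0,0]},{"jaw":-1,"translation":[0,0,0],"twist":[0.5,0,0]}]' >/dev/null
python3 -c "from h import *;to(.4392,-.1788,.13,101.8)"
```

```text
t=47.0 pos [ 0.3826 -0.1747  0.1598] w=0.0851 F [-1.1  0.  -0.3] | shift now [ 1.34  0.65 -2.84] after turn [ 1.49  0.78 -2.73] twist [-0.62  0.46  0.27] j6 1.00
```

```bash

python3 -m crank '[{"jaw":-1,"translation":[0,0.2,-0.9],"twist":[-0.6,0.4,0.25]},{"jaw":-1,"translation":[0,0.2,-0.9],"twist":[0,0,0]},{"jaw":-1,"translation":[0,0.2,-0.9],"twist":[0,0,0]},{"jaw":-1,"translation":[0,0,0],"twist":[0,0,0]}]' >/dev/null
python3 - <<'E'
from h import *
to(.4392,-.1788,.13,101.8)
for n in("top","scene"):
    col,P=cloud(n); z=P[...,2]
    m=(z>.066)&(z<.085)&(P[...,0]>.3)&(P[...,0]<.65)&(P[...,1]>-.28)&(P[...,1]<-.05)
    print(n,*blobs(P,m,15),sep="\n")
E
```

```text
t=47.4 pos [ 0.4345 -0.1763  0.1567] w=0.0854 F [ 0.  -0.2  0.4] | shift now [ 1.33  0.18 -0.22] after turn [ 1.33  0.17 -0.21] twist [-0.04  0.08  0.04] j6 0.98
top
{'xy': (0.4226, -0.1821), 'size': (0.023, 0.013), 'yaw_deg': 15.7, 'z': 0.0752, 'n': 37}
scene
{'xy': (0.4425, -0.1775), 'size': (0.077, 0.017), 'yaw_deg': 10.7, 'z': 0.0748, 'n': 176}
```

Block unmoved. Down and grip.

```bash

python3 -m crank '[{"jaw":-1,"translation":[0.9,0.17,-0.21],"twist":[0,0.08,0.04]},{"jaw":-1,"translation":[0.9,0,0],"twist":[0,0,0]},{"jaw":-1,"translation":[0.9,0,0],"twist":[0,0,0]},{"jaw":-1,"translation":[0.9,0,0],"twist":[0,0,0]},{"jaw":-1,"translation":[0.9,0,0],"twist":[0,0,0]}]' >/dev/null
python3 -m crank '[{"jaw":-1,"translation":[0.4,0,0],"twist":[0,0,0]},{"jaw":-1,"translation":[0,0,0],"twist":[0,0,0]}]' >/dev/null
python3 -c "from h import *;to(.4392,-.1788,.05,101.8)"
```

```text
t=48.2 pos [ 0.4309 -0.1777  0.055 ] w=0.0854 F [ 0.3 -0.5  0.6] | shift now [ 0.25  0.14 -0.4 ] after turn [ 0.25  0.14 -0.39] twist [-0.05  0.06  0.03] j6 0.98
```

```bash

python3 -m crank '[{"jaw":-1,"translation":[0.25,0.14,-0.4],"twist":[0,0.06,0]},{"jaw":-1,"translation":[0,0,0],"twist":[0,0,0]}]' >/dev/null
python3 -c "from h import *;to(.4392,-.1788,.05,101.8)"
python3 -m crank '[{"jaw":1,"translation":[0,0,0],"twist":[0,0,0]},{"jaw":1,"translation":[0,0,0],"twist":[0,0,0]},{"jaw":1,"translation":[0,0,0],"twist":[0,0,0]},{"jaw":1,"translation":[0,0,0],"twist":[0,0,0]},{"jaw":1,"translation":[0,0,0],"twist":[0,0,0]}]' 80 >/dev/null
python3 -m crank '[{"jaw":1,"translation":[0,0,0],"twist":[0,0,0]},{"jaw":1,"translation":[0,0,0],"twist":[0,0,0]}]'
python3 -m crank '[{"jaw":1,"translation":[-0.3,0,0],"twist":[0,0,0]},{"jaw":1,"translation":[-0.5,0,0],"twist":[0,0,0]},{"jaw":1,"translation":[-0.9,0,0],"twist":[0,0,0]},{"jaw":1,"translation":[-0.9,0,0],"twist":[0,0,0]},{"jaw":1,"translation":[-0.9,0,0],"twist":[0,0,0]}]' >/dev/null 
python3 -m crank '[{"jaw":1,"translation":[-0.9,0,0],"twist":[0,0,0]},{"jaw":1,"translation":[-0.9,0,0],"twist":[0,0,0]},{"jaw":1,"translation":[-0.9,0,0],"twist":[0,0,0]},{"jaw":1,"translation":[-0.7,0,0],"twist":[0,0,0]},{"jaw":1,"translation":[0,0,0],"twist":[0,0,0]}]' >/dev/null 
python3 -m crank '[{"jaw":1,"translation":[0,0,0],"twist":[0,0,0]},{"jaw":1,"translation":[0,0,0],"twist":[0,0,0]}]'
python3 -c "from h import *;to(.475,.1455,.2,2.5)"
```

```text
t=48.4 pos [ 0.4401 -0.1792  0.0506] w=0.0854 F [-0.5 -0.4 -0.9] | shift now [ 0.03 -0.03  0.04] after turn [ 0.03 -0.03  0.04] twist [-0.05 -0.01  0.03] j6 0.97
time_s: 49.1
ee_pos: [0.4413, -0.1794, 0.0523]
tool_rot: [-2.766, 1.567, 0.577]
wrist_force: [0.4, 0.1, -1.1]
width: 0.0125
time_s: 50.3
ee_pos: [0.4338, -0.1772, 0.1965]
tool_rot: [-0.861, 1.56, 2.481]
wrist_force: [-0.1, -0.0, -8.6]
width: 0.0125
t=50.3 pos [ 0.4338 -0.1772  0.1965] w=0.0125 F [-0.1 -0.  -8.6] | shift now [ -0.09 -15.4   -5.23] after turn [ -0.18   2.76 -16.03] twist [-14.14   0.     0.12] j6 0.98
```

```bash

python3 -m crank '[{"jaw":1,"translation":[0,-0.7,-0.25],"twist":[0,0,0.1]},{"jaw":1,"translation":[-0.1,-1,-0.34],"twist":[0,0,0]},{"jaw":1,"translation":[-0.1,-1,-0.34],"twist":[0,0,0]},{"jaw":1,"translation":[0,-1,-0.34],"twist":[0,0,0]},{"jaw":1,"translation":[0,-1,-0.34],"twist":[0,0,0]}]' >/dev/null 
python3 -m crank '[{"jaw":1,"translation":[0,-1,-0.34],"twist":[0,0,0]},{"jaw":1,"translation":[0,-1,-0.34],"twist":[0,0,0]},{"jaw":1,"translation":[0,-1,-0.34],"twist":[0,0,0]},{"jaw":1,"translation":[0,-1,-0.34],"twist":[0,0,0]},{"jaw":1,"translation":[0,-1,-0.34],"twist":[0,0,0]}]' >/dev/null 
python3 -c "from h import *;to(.475,.1455,.2,2.5)"
```

```text
t=51.3 pos [0.4539 0.0323 0.1902] w=0.0125 F [ 0.2  0.7 -8.3] | shift now [-0.53 -5.35 -2.13] after turn [-0.49  1.3  -5.61] twist [-14.18   0.18   0.19] j6 1.44
```

```bash

python3 -m crank '[{"jaw":1,"translation":[-0.3,-1,-0.3],"twist":[0,0.1,0.1]},{"jaw":1,"translation":[-0.3,-1,-0.3],"twist":[0,0,0]},{"jaw":1,"translation":[0,-1,-0.3],"twist":[0,0,0]},{"jaw":1,"translation":[0,-1,-0.3],"twist":[0,0,0]},{"jaw":1,"translation":[0,-1,-0.3],"twist":[0,0,0]}]' >/dev/null 
python3 -m crank '[{"jaw":1,"translation":[0,0,0],"twist":[-1,0,0]},{"jaw":1,"translation":[0,0,0],"twist":[-1,0,0]},{"jaw":1,"translation":[0,0,0],"twist":[-1,0,0]},{"jaw":1,"translation":[0,0,0],"twist":[-1,0,0]},{"jaw":1,"translation":[0,0,0],"twist":[-1,0,0]}]' >/dev/null 
python3 -m crank '[{"jaw":1,"translation":[0,0,0],"twist":[-1,0,0]},{"jaw":1,"translation":[0,0,0],"twist":[-1,0,0]},{"jaw":1,"translation":[0,0,0],"twist":[-1,0,0]},{"jaw":1,"translation":[0,0,0],"twist":[-1,0,0]},{"jaw":1,"translation":[0,0,0],"twist":[-1,0,0]}]' >/dev/null 
python3 -c "from h import *;to(.475,.1455,.18,2.5)"
```

```text
t=52.8 pos [0.4537 0.1417 0.1848] w=0.0122 F [-0.8  0.4 -7.8] | shift now [ 0.19  0.95 -0.53] after turn [ 0.24  1.07 -0.14] twist [-3.75  0.23  0.38] j6 0.64
```

```bash

python3 -m crank '[{"jaw":1,"translation":[0,0,0],"twist":[-1,0,0]},{"jaw":1,"translation":[0,0,0],"twist":[-1,0,0]},{"jaw":1,"translation":[0,0,0],"twist":[-1,0,0]},{"jaw":1,"translation":[0,1,-0.1],"twist":[-0.8,0.3,0.3]},{"jaw":1,"translation":[0,0,0],"twist":[0,0,0]}]' >/dev/null 
python3 -c "from h import *;to(.475,.1455,.11,2.5)"
```

```text
t=53.3 pos [0.4708 0.1426 0.1784] w=0.0125 F [-0.9 -0.8 -7.8] | shift now [ 3.42  0.29 -0.09] after turn [ 3.42  0.22 -0.14] twist [ 0.25 -0.13  0.19] j6 0.20
```

```bash

python3 -m crank '[{"jaw":1,"translation":[0,0.2,-0.15],"twist":[0.2,-0.1,0.2]},{"jaw":1,"translation":[0.9,0,0],"twist":[0,0,0]},{"jaw":1,"translation":[0.9,0,0],"twist":[0,0,0]},{"jaw":1,"translation":[0.9,0,0],"twist":[0,0,0]},{"jaw":1,"translation":[0.4,0,0],"twist":[0,0,0]}]' >/dev/null 
python3 -c "from h import *;to(.475,.1455,.0725,2.5)"
```

```text
t=53.8 pos [0.4715 0.145  0.1114] w=0.0123 F [-0.9 -0.2 -8.3] | shift now [ 1.95  0.19 -0.02] after turn [ 1.95  0.18 -0.02] twist [-0.02 -0.    0.06] j6 0.25
```

```bash

python3 -m crank '[{"jaw":1,"translation":[0.7,0.1,0],"twist":[0,0,0.06]},{"jaw":1,"translation":[0.6,0,0],"twist":[0,0,0]},{"jaw":1,"translation":[0.3,0,0],"twist":[0,0,0]},{"jaw":1,"translation":[0.15,0,0],"twist":[0,0,0]}]' 
python3 -m crank '[{"jaw":1,"translation":[0.15,0,0],"twist":[0,0,0]},{"jaw":1,"translation":[0.1,0,0],"twist":[0,0,0]}]' 
python3 -c "from h import *;to(.475,.1455,.0725,2.5)"
```

```text
time_s: 54.2
ee_pos: [0.4718, 0.1447, 0.0732]
tool_rot: [-1.316, 1.566, -2.847]
wrist_force: [0.7, 0.3, -6.2]
width: 0.0126
time_s: 54.4
ee_pos: [0.4716, 0.1445, 0.0722]
tool_rot: [-1.289, 1.564, -2.819]
wrist_force: [-9.4, -3.1, 25.0]
width: 0.0126
t=54.4 pos [0.4716 0.1445 0.0722] w=0.0126 F [-9.4 -3.1 25. ] | shift now [-0.01  0.17 -0.04] after turn [-0.01  0.17 -0.04] twist [-0.04  0.02  0.06] j6 0.25
```

Release, rise, and look.

```bash

python3 -m crank '[{"jaw":0.1,"translation":[0,0,0],"twist":[0,0,0]},{"jaw":0.1,"translation":[0,0,0],"twist":[0,0,0]},{"jaw":0.1,"translation":[0,0,0],"twist":[0,0,0]},{"jaw":0.1,"translation":[0,0,0],"twist":[0,0,0]},{"jaw":0.1,"translation":[-0.5,0,0],"twist":[0,0,0]}]' >/dev/null
python3 -m crank '[{"jaw":0.1,"translation":[-1,0,0],"twist":[0,0,0]},{"jaw":0.1,"translation":[-1,0,0],"twist":[0,0,0]},{"jaw":0.1,"translation":[-1,0,0],"twist":[0,0,0]},{"jaw":-1,"translation":[-1,0,0],"twist":[0,0,0]},{"jaw":-1,"translation":[-1,0,0],"twist":[0,0,0]}]'>/dev/null
python3 -m crank '[{"jaw":-1,"translation":[0,0,1],"twist":[0,0,0]},{"jaw":-1,"translation":[0,0,1],"twist":[0,0,0]},{"jaw":-1,"translation":[0,0,1],"twist":[0,0,0]},{"jaw":-1,"translation":[0,0,1],"twist":[0,0,0]},{"jaw":-1,"translation":[0,0,1],"twist":[0,0,0]}]' >/dev/null
python3 -m crank '[{"jaw":-1,"translation":[0,0,1],"twist":[0,0,0]},{"jaw":-1,"translation":[0,0,1],"twist":[0,0,0]},{"jaw":-1,"translation":[0,0,1],"twist":[0,0,0]},{"jaw":-1,"translation":[0,0,1],"twist":[0,0,0]},{"jaw":-1,"translation":[0,0,1],"twist":[0,0,0]}]' >/dev/null
python3 - <<'E'
from h import *
col,P=cloud(); z=P[...,2];v,u=np.indices(z.shape)
cv2.imwrite("pics/top4.png",col[:,:,::-1])
w=lambda a,b,c,d:(u>=a)&(u<b)&(v>=c)&(v<d)
print("box rim",*blobs(P,w(180,265,140,285)&(z>.108)&(z<.12),100))
print("in box",*blobs(P,w(198,250,165,265)&(z>.085)&(z<.1)),sep="\n")
print("tray",*blobs(P,w(100,172,180,270)&(z>.06)&(z<.1)),sep="\n")
print("cover bar",*blobs(P,w(370,475,150,300)&(z>.06)&(z<.08)),sep="\n")
to(.5327,-.394,.15,93)
E
```

```text
box rim {'xy': (0.5391, 0.1481), 'size': (0.301, 0.165), 'yaw_deg': 2.5, 'z': 0.1147, 'n': 1312}
in box
{'xy': (0.6253, 0.15), 'size': (0.075, 0.015), 'yaw_deg': -88.7, 'z': 0.0946, 'n': 147}
{'xy': (0.4692, 0.1422), 'size': (0.073, 0.015), 'yaw_deg': -87.5, 'z': 0.095, 'n': 164}
tray
{'xy': (0.571, 0.3703), 'size': (0.077, 0.015), 'yaw_deg': 86.1, 'z': 0.0808, 'n': 174}
{'xy': (0.4612, 0.4012), 'size': (0.075, 0.014), 'yaw_deg': 83.9, 'z': 0.0812, 'n': 175}
cover bar
{'xy': (0.5321, -0.395), 'size': (0.089, 0.016), 'yaw_deg': 3.8, 'z': 0.0697, 'n': 199}
t=56.5 pos [ 0.4853 -0.0614  0.2015] w=0.0851 F [ 0.2 -1.8  0.1] | shift now [ 2.59  1.62 16.72] after turn [ 2.57 16.73 -1.5 ] twist [15.62 -0.08 -0.08] j6 -0.17
```

View pics/top4.png

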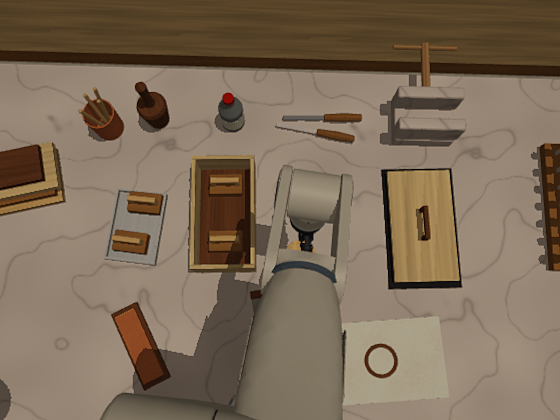

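```bash
python3 - <<'E'
from h import *
col,P=cloud(); z=P[...,2];v,u=np.indices(z.shape)
w=(u>=100)&(u<172)&(v>=180)&(v<270)
for m in blobs(P,w&(z>.03)&(z<.06),60): print(m)
n,l=cv2.connectedComponents((w&(z>.034)&(z<.055)).astype(np.uint8))
for i in range(1,n):
    p=P[l==i]
    if len(p)<150: continue
    A=np.c_[p[:,:2]-p[:,:2].mean(0),np.ones(len(p))]; c=np.linalg.lstsq(A,p[:,2],rcond=None)[0]; print(len(p),c.round(4))
print(blobs(P,w&(z>.015)&(z<.028),60))
cv2.imwrite("pics/tray.png",cv2.resize(col[180:275,95:180,::-1],None,fx=6,fy=6,interpolation=2))
E
```

```text
{'xy': (0.5714, 0.372), 'size': (0.092, 0.058), 'yaw_deg': 85.6, 'z': 0.0417, 'n': 519}
{'xy': (0.4616, 0.4013), 'size': (0.09, 0.056), 'yaw_deg': 83.9, 'z': 0.042, 'n': 542}
498 [ 0.0108 -0.006   0.0418]
528 [ 0.0117 -0.0027  0.042 ]
[{'xy': (0.5093, 0.3961), 'size': (0.202, 0.143), 'yaw_deg': -5.4, 'z': 0.0215, 'n': 586}]
```

View pics/tray.png

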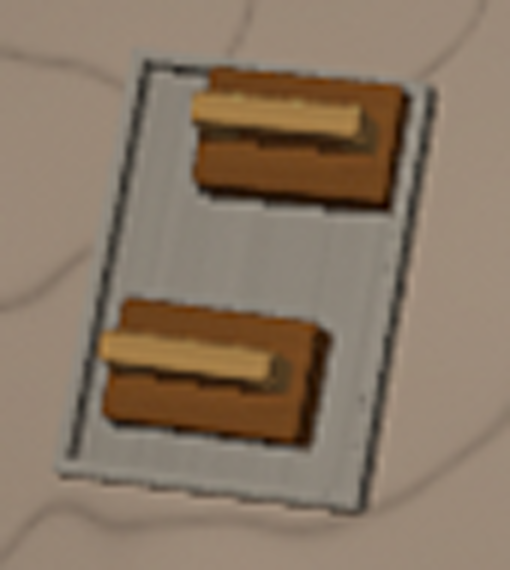

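```bash

python3 -m crank '[{"jaw":-1,"translation":[0,0.1,0.7],"twist":[0,0,0]},{"jaw":-1,"translation":[0,0.1,1],"twist":[0,0,0]},{"jaw":-1,"translation":[0,0.1,1],"twist":[0,0,0]},{"jaw":-1,"translation":[0,0.1,1],"twist":[0,0,0]},{"jaw":-1,"translation":[0,0.1,1],"twist":[0,0,0]}]' >/dev/null
python3 -m crank '[{"jaw":-1,"translation":[0,0.1,1],"twist":[0,0,0]},{"jaw":-1,"translation":[0,0.1,1],"twist":[0,0,0]},{"jaw":-1,"translation":[0,0.1,1],"twist":[0,0,0]},{"jaw":-1,"translation":[0,0.1,1],"twist":[0,0,0]},{"jaw":-1,"translation":[0,0.1,1],"twist":[0,0,0]}]' >/dev/null
python3 -m crank '[{"jaw":-1,"translation":[0,0.1,1],"twist":[0,0,0]},{"jaw":-1,"translation":[0,0.1,1],"twist":[0,0,0]},{"jaw":-1,"translation":[0,0.1,1],"twist":[0,0,0]},{"jaw":-1,"translation":[0,0.1,1],"twist":[0,0,0]},{"jaw":-1,"translation":[0,0.1,1],"twist":[0,0,0]}]' >/dev/null
python3 -m crank '[{"jaw":-1,"translation":[0,0,0.5],"twist":[1,0,0]},{"jaw":-1,"translation":[0,0,0],"twist":[1,0,0]},{"jaw":-1,"translation":[0,0,0],"twist":[1,0,0]},{"jaw":-1,"translation":[0,0,0],"twist":[1,0,0]},{"jaw":-1,"translation":[0,0,0],"twist":[1,0,0]}]' >/dev/null
python3 -m crank '[{"jaw":-1,"translation":[0,0,0],"twist":[1,0,0]},{"jaw":-1,"translation":[0,0,0],"twist":[1,0,0]},{"jaw":-1,"translation":[0,0,0],"twist":[1,0,0]},{"jaw":-1,"translation":[0,0,0],"twist":[1,0,0]},{"jaw":-1,"translation":[0,0,0],"twist":[1,0,0]}]' >/dev/null
python3 -m crank '[{"jaw":-1,"translation":[0,0,0],"twist":[1,0,0]},{"jaw":-1,"translation":[0,0,0],"twist":[1,0,0]},{"jaw":-1,"translation":[0,0,0],"twist":[1,0,0]}]' >/dev/null
python3 -c "from h import *;to(.5325,-.3945,.13,93.2)"
```

```text
t=59.3 pos [ 0.5313 -0.3834  0.2024] w=0.0858 F [-0.9  0.5 -0.1] | shift now [3.62 0.57 0.12] after turn [ 3.62  0.56 -0.03] twist [ 2.01 -0.1   0.05] j6 0.68
```

```bash

python3 -m crank '[{"jaw":-1,"translation":[0.3,0.5,0],"twist":[1,-0.1,0]},{"jaw":-1,"translation":[0.8,0,0],"twist":[1,0,0]},{"jaw":-1,"translation":[0.9,0,0],"twist":[0,0,0]},{"jaw":-1,"translation":[0.9,0,0],"twist":[0,0,0]},{"jaw":-1,"translation":[0.5,0,0],"twist":[0,0,0]}]' >/dev/null
python3 -m crank '[{"jaw":-1,"translation":[0,0,0],"twist":[0,0,0]}]' >/dev/null
python3 -c "from h import *;to(.5325,-.3945,.046,93.2)"
```

```text
t=59.9 pos [ 0.5346 -0.3989  0.1321] w=0.0855 F [-0.4 -0.4  0. ] | shift now [ 4.3  -0.21  0.1 ] after turn [ 4.3  -0.23  0.09] twist [-0.14 -0.01  0.04] j6 0.88
```

```bash

python3 -m crank '[{"jaw":-1,"translation":[0.9,-0.2,0.1],"twist":[-0.14,0,0]},{"jaw":-1,"translation":[0.9,0,0],"twist":[0,0,0]},{"jaw":-1,"translation":[0.9,0,0],"twist":[0,0,0]},{"jaw":-1,"translation":[0.9,0,0],"twist":[0,0,0]},{"jaw":-1,"translation":[0.5,0,0],"twist":[0,0,0]}]' >/dev/null
python3 -m crank '[{"jaw":-1,"translation":[0,0,0],"twist":[0,0,0]}]' >/dev/null
python3 -c "from h import *;to(.5325,-.3945,.046,93.2)"
```

```text
t=60.5 pos [ 0.5355 -0.3989  0.0523] w=0.0855 F [-0.8  0.2 -0.4] | shift now [ 0.31 -0.23  0.14] after turn [ 0.31 -0.23  0.14] twist [ 0.01 -0.06 -0.  ] j6 0.87
```

```bash

python3 -m crank '[{"jaw":-1,"translation":[0.25,-0.25,0.15],"twist":[0,-0.06,0]},{"jaw":-1,"translation":[0,0,0],"twist":[0,0,0]}]' >/dev/null
python3 -c "from h import *;to(.5325,-.3945,.046,93.2)"
python3 -m crank '[{"jaw":1,"translation":[0,0,0],"twist":[0,0,0]},{"jaw":1,"translation":[0,0,0],"twist":[0,0,0]},{"jaw":1,"translation":[0,0,0],"twist":[0,0,0]},{"jaw":1,"translation":[0,0,0],"twist":[0,0,0]},{"jaw":1,"translation":[0,0,0],"twist":[0,0,0]}]' 80 >/dev/null
python3 -m crank '[{"jaw":1,"translation":[0,0,0],"twist":[0,0,0]},{"jaw":1,"translation":[0,0,0],"twist":[0,0,0]},{"jaw":1,"translation":[0,0,0],"twist":[0,0,0]}]'
python3 - <<'E'
from h import *
to(.5391,.1482,.2,92.5)
E
python3 -m crank '[{"jaw":1,"translation":[-0.4,0,0],"twist":[0,0,0]},{"jaw":1,"translation":[-0.7,0,0],"twist":[0,0,0]},{"jaw":1,"translation":[-0.9,0,0],"twist":[0,0,0]},{"jaw":1,"translation":[-0.9,0,0],"twist":[0,0,0]},{"jaw":1,"translation":[-0.9,0,0],"twist":[0,0,0]}]' >/dev/null 
python3 -m crank '[{"jaw":1,"translation":[-0.9,0,0],"twist":[0,0,0]},{"jaw":1,"translation":[-0.9,0,0],"twist":[0,0,0]},{"jaw":1,"translation":[-0.9,0,0],"twist":[0,0,0]},{"jaw":1,"translation":[-0.9,0,0],"twist":[0,0,0]},{"jaw":1,"translation":[-0.7,0,0],"twist":[0,0,0]}]' >/dev/null 
python3 -m crank '[{"jaw":1,"translation":[-0.4,0,0],"twist":[0,0,0]},{"jaw":1,"translation":[0,0,0],"twist":[0,0,0]}]'
python3 -c "from h import *;to(.5391,.1482,.21,92.5)"
```

```text
t=60.7 pos [ 0.5327 -0.3945  0.0484] w=0.0853 F [ 0.6 -0.   0.2] | shift now [0.12 0.   0.01] after turn [0.12 0.   0.01] twist [ 0.01 -0.01 -0.01] j6 0.88
time_s: 61.5
ee_pos: [0.5341, -0.3953, 0.0514]
tool_rot: [2.321, 1.566, -0.763]
wrist_force: [-0.1, 0.7, 1.1]
width: 0.0123
t=61.5 pos [ 0.5341 -0.3953  0.0514] w=0.0123 F [-0.1  0.7  1.1] | shift now [ -7.53 -27.09  -1.82] after turn [ -7.43 -27.14  -1.44] twist [ 0.13 -0.04 -0.04] j6 0.88
time_s: 62.7
ee_pos: [0.5311, -0.393, 0.2345]
tool_rot: [1.944, 1.569, -1.14]
wrist_force: [0.5, -0.5, -5.1]
width: 0.0124
t=62.7 pos [ 0.5311 -0.393   0.2345] w=0.0124 F [ 0.5 -0.5 -5.1] | shift now [  1.18 -26.99  -1.94] after turn [  1.22 -27.02  -1.58] twist [ 0.13 -0.01 -0.02] j6 0.88
```

```bash

python3 -m crank '[{"jaw":1,"translation":[0,-0.6,0],"twist":[0.1,0,0]},{"jaw":1,"translation":[0,-0.9,-0.06],"twist":[0,0,0]},{"jaw":1,"translation":[0,-1,-0.06],"twist":[0,0,0]},{"jaw":1,"translation":[0,-1,-0.06],"twist":[0,0,0]},{"jaw":1,"translation":[0,-1,-0.06],"twist":[0,0,0]}]' >/dev/null 
python3 -m crank '[{"jaw":1,"translation":[0,-1,-0.06],"twist":[0,0,0]},{"jaw":1,"translation":[0,-1,-0.06],"twist":[0,0,0]},{"jaw":1,"translation":[0,-1,-0.06],"twist":[0,0,0]},{"jaw":1,"translation":[0,-1,-0.06],"twist":[0,0,0]},{"jaw":1,"translation":[0,-1,-0.06],"twist":[0,0,0]}]' >/dev/null 
python3 -m crank '[{"jaw":1,"translation":[0,-1,-0.06],"twist":[0,0,0]},{"jaw":1,"translation":[0,-1,-0.06],"twist":[0,0,0]},{"jaw":1,"translation":[0,-1,-0.06],"twist":[0,0,0]},{"jaw":1,"translation":[0,-1,-0.06],"twist":[0,0,0]},{"jaw":1,"translation":[0,-1,-0.06],"twist":[0,0,0]}]' >/dev/null 
python3 -m crank '[{"jaw":1,"translation":[0,-1,-0.06],"twist":[0,0,0]},{"jaw":1,"translation":[0,-1,-0.06],"twist":[0,0,0]},{"jaw":1,"translation":[0,-1,-0.06],"twist":[0,0,0]},{"jaw":1,"translation":[0,-1,-0.06],"twist":[0,0,0]},{"jaw":1,"translation":[0,-1,-0.06],"twist":[0,0,0]}]' >/dev/null 
python3 -c "from h import *;to(.5405,.148,.21,92.5)"
```

```text
t=64.7 pos [0.519  0.0436 0.2276] w=0.0124 F [ 0.3  0.  -3.9] | shift now [ 0.91 -5.14 -1.39] after turn [ 0.88 -5.17 -1.3 ] twist [0.15 0.14 0.09] j6 1.58
```

```bash

python3 -m crank '[{"jaw":1,"translation":[0,-1,-0.25],"twist":[0.1,0.1,0.1]},{"jaw":1,"translation":[0,-1,-0.25],"twist":[0,0,0]},{"jaw":1,"translation":[0,-1,-0.25],"twist":[0,0,0]},{"jaw":1,"translation":[0.3,-1,-0.25],"twist":[0,0,0]},{"jaw":1,"translation":[0.3,-0.4,-0.25],"twist":[0,0,0]}]' >/dev/null 
python3 -m crank '[{"jaw":1,"translation":[0,0,0],"twist":[0,0,0]},{"jaw":1,"translation":[0,0,0],"twist":[0,0,0]}]'  >/dev/null
python3 -c "from h import *;to(.5405,.148,.18,92.5)"
```

```text
t=65.4 pos [0.5308 0.1457 0.2135] w=0.0121 F [ 0.1 -0.4 -3.6] | shift now [ 1.67 -0.09 -0.5 ] after turn [ 1.67 -0.09 -0.49] twist [ 0.15  0.07 -0.01] j6 1.78
```

```bash

python3 -m crank '[{"jaw":1,"translation":[0.5,-0.09,-0.5],"twist":[0.15,0.07,0]},{"jaw":1,"translation":[0.6,0,0],"twist":[0,0,0]},{"jaw":1,"translation":[0.5,0,0],"twist":[0,0,0]},{"jaw":1,"translation":[0,0,0],"twist":[0,0,0]}]'  >/dev/null
python3 - <<'E'
from h import *
to(.5405,.148,.1504,92.5)
col,P=cloud("scene"); cv2.imwrite("pics/sc1.png",cv2.resize(col[100:280,220:440,::-1],None,fx=3.5,fy=3.3))
x,y,z=P[...,0],P[...,1],P[...,2]
for n in("top","scene"):
    col,P=cloud(n);x,y,z=P[...,0],P[...,1],P[...,2]
    m=(x>.35)&(x<.73)&(y>.03)&(y<.27)&(z>.135)&(z<.165)
    print(n,blobs(P,m,300))
E
```

```text
t=65.8 pos [0.5409 0.146  0.1785] w=0.0122 F [-0.6  0.6 -3.5] | shift now [ 1.41 -0.1   0.01] after turn [ 1.41 -0.1   0.01] twist [-0.04  0.   -0.02] j6 1.79
top [{'xy': (0.5514, 0.085), 'size': (0.294, 0.054), 'yaw_deg': 2.7, 'z': 0.1537, 'n': 1309}]
scene [{'xy': (0.5426, 0.1467), 'size': (0.314, 0.18), 'yaw_deg': 2.5, 'z': 0.1546, 'n': 4914}]
```

View pics/sc1.png

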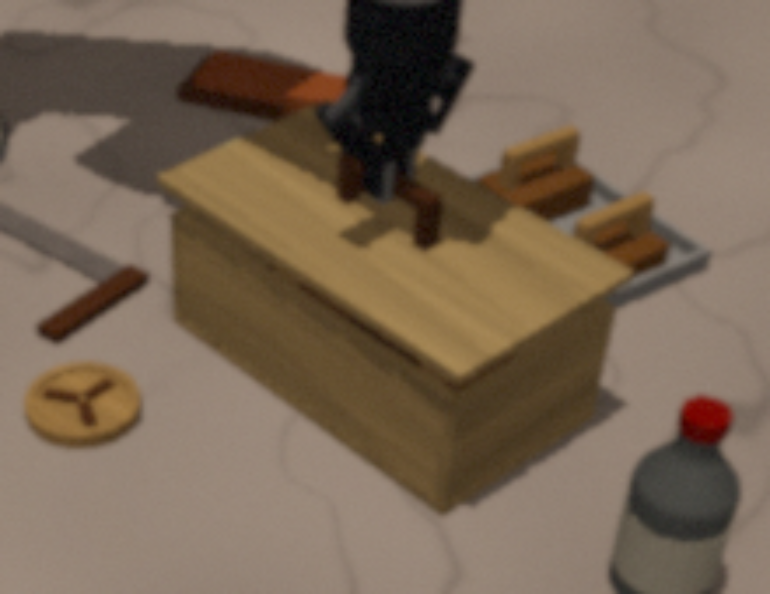

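```bash

python3 -m crank '[{"jaw":1,"translation":[0.3,-0.13,0],"twist":[0,0,0]},{"jaw":1,"translation":[0.3,0,0],"twist":[0,0,0]}]'  >/dev/null
python3 -c "from h import *;to(.5405,.148,.1504,92.5)"
```

```text
t=66.2 pos [0.5429 0.1494 0.1692] w=0.0122 F [-0.6  0.6 -4.3] | shift now [0.94 0.07 0.13] after turn [0.94 0.07 0.12] twist [-0.04 -0.05 -0.  ] j6 1.80
```

```bash

python3 -m crank '[{"jaw":1,"translation":[0,0.08,0.12],"twist":[0,-0.05,0]},{"jaw":1,"translation":[0,0,0],"twist":[0,0,0]}]'  >/dev/null
python3 -c "from h import *;to(.5405,.148,.1504,92.5)"
```

```text
t=66.3 pos [0.5399 0.1477 0.1684] w=0.0122 F [-0.1 -0.3 -4.1] | shift now [ 0.9  -0.02 -0.03] after turn [ 0.9  -0.01 -0.03] twist [-0.04  0.01 -0.01] j6 1.80
```

```bash

python3 -m crank '[{"jaw":1,"translation":[0.2,0,0],"twist":[0,0,0]},{"jaw":1,"translation":[0.2,0,0],"twist":[0,0,0]},{"jaw":1,"translation":[0.15,0,0],"twist":[0,0,0]}]'
python3 -m crank '[{"jaw":1,"translation":[0.15,0,0],"twist":[0,0,0]},{"jaw":1,"translation":[0.15,0,0],"twist":[0,0,0]}]'
python3 -c "from h import *;to(.5405,.148,.1504,92.5)"
```

```text
time_s: 66.65
ee_pos: [0.5402, 0.1478, 0.1573]
tool_rot: [1.24, 1.57, -1.862]
wrist_force: [-0.1, 0.1, -3.4]
width: 0.0123
time_s: 66.85
ee_pos: [0.5402, 0.1477, 0.1506]
tool_rot: [1.062, 1.57, -2.04]
wrist_force: [0.4, 0.1, -3.5]
width: 0.0122
t=66.8 pos [0.5402 0.1477 0.1506] w=0.0122 F [ 0.4  0.1 -3.5] | shift now [ 0.01 -0.01 -0.01] after turn [ 0.01 -0.01 -0.01] twist [-0.04  0.   -0.  ] j6 1.80
```

Battens are inside the walls without contact; final touch-down.

```bash

python3 -m crank '[{"jaw":1,"translation":[0.12,0,0],"twist":[0,0,0]},{"jaw":1,"translation":[0.12,0,0],"twist":[0,0,0]}]'
python3 -m crank '[{"jaw":-1,"translation":[0,0,0],"twist":[0,0,0]},{"jaw":-1,"translation":[0,0,0],"twist":[0,0,0]},{"jaw":-1,"translation":[0,0,0],"twist":[0,0,0]},{"jaw":-1,"translation":[0,0,0],"twist":[0,0,0]},{"jaw":-1,"translation":[0,0,0],"twist":[0,0,0]}]'
python3 -m crank '[{"jaw":-1,"translation":[-1,0,0],"twist":[0,0,0]},{"jaw":-1,"translation":[-1,0,0],"twist":[0,0,0]},{"jaw":-1,"translation":[-1,0,0],"twist":[0,0,0]},{"jaw":-1,"translation":[-1,0,0],"twist":[0,0,0]},{"jaw":-1,"translation":[-1,0,0],"twist":[0,0,0]}]' >/dev/null
python3 -m crank '[{"jaw":-1,"translation":[0,1,0],"twist":[0,0,0]},{"jaw":-1,"translation":[0,1,0],"twist":[0,0,0]},{"jaw":-1,"translation":[0,1,0],"twist":[0,0,0]},{"jaw":-1,"translation":[0,1,0],"twist":[0,0,0]},{"jaw":-1,"translation":[0,1,0],"twist":[0,0,0]}]' >/dev/null
python3 -m crank '[{"jaw":-1,"translation":[0,1,0],"twist":[0,0,0]},{"jaw":-1,"translation":[0,1,0],"twist":[0,0,0]},{"jaw":-1,"translation":[0,1,0],"twist":[0,0,0]},{"jaw":-1,"translation":[0,1,0],"twist":[0,0,0]},{"jaw":-1,"translation":[0,1,0],"twist":[0,0,0]}]' >/dev/null
python3 -m crank '[{"jaw":-1,"translation":[0,1,0],"twist":[0,0,0]},{"jaw":-1,"translation":[0,1,0],"twist":[0,0,0]},{"jaw":-1,"translation":[0,1,0],"twist":[0,0,0]},{"jaw":-1,"translation":[0,1,0],"twist":[0,0,0]},{"jaw":-1,"translation":[0,1,0],"twist":[0,0,0]}]'
python3 - <<'E'
from h import *
col,P=cloud(); z=P[...,2];v,u=np.indices(z.shape)
cv2.imwrite("pics/top5.png",col[:,:,::-1])
w=lambda a,b,c,d:(u>=a)&(u<b)&(v>=c)&(v<d)
m=w(180,265,140,285)&(z>.11)&(z<.14)
print("cover",*blobs(P,m,200))
p=P[m];A=np.c_[p[:,:2]-p[:,:2].mean(0),np.ones(len(p))];print(np.linalg.lstsq(A,p[:,2],rcond=None)[0].round(4))
print("tray",*blobs(P,w(100,172,180,270)&(z>.06)&(z<.1)),sep="\n")
print("med",*blobs(P,w(280,320,238,275)&(z>.008)&(z<.05),30))
E
```

```text
time_s: 67.05
ee_pos: [0.5402, 0.1478, 0.1502]
tool_rot: [1.066, 1.57, -2.036]
wrist_force: [-12.4, -3.7, 29.2]
width: 0.0124
time_s: 67.55
ee_pos: [0.5419, 0.1483, 0.152]
tool_rot: [-3.0, 1.567, 0.182]
wrist_force: [-0.1, 0.3, 0.5]
width: 0.0829
time_s: 69.55
ee_pos: [0.5535, -0.161, 0.2517]
tool_rot: [-0.744, 1.569, 2.442]
wrist_force: [0.6, 0.7, 0.6]
width: 0.0856
cover {'xy': (0.5403, 0.1475), 'size': (0.313, 0.175), 'yaw_deg': 2.2, 'z': 0.1251, 'n': 7781}
[ 0.0003 -0.0014  0.1251]
tray
{'xy': (0.5711, 0.371), 'size': (0.076, 0.016), 'yaw_deg': 85.7, 'z': 0.0809, 'n': 177}
{'xy': (0.4616, 0.4017), 'size': (0.075, 0.015), 'yaw_deg': 84.3, 'z': 0.0813, 'n': 176}
med {'xy': (0.4454, -0.0475), 'size': (0.088, 0.058), 'yaw_deg': -25.3, 'z': 0.0127, 'n': 500}
```

View pics/top5.png

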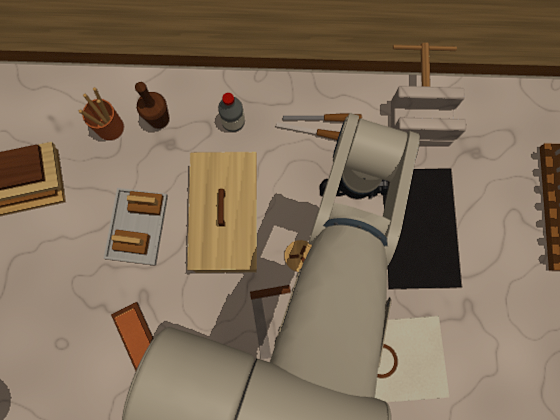

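```bash
python3 -c "from cell import *;print(close_job())"
```

```text
the job is handed in; nothing more can be done
None
```

I sorted all the blocks, put the cover back on the box, and handed the job in at about 70 s of the 210 s allowed. Four blocks were present; I saw no fifth in either camera view.

- **Cover off:** I lifted it by its handle and laid it flat on the mat.
- **Heavy blocks:** Two blocks weighed about 8 N or more when lifted and stand on the panel inside the box.
- **Light blocks:** Two blocks weighed about 2–3 N and stand in the tray. The first read 2.9 N, a little above the unfilled range but far from the 5.4 N of the lightest filled block, so I treated it as light.

**Last checks:**
- **Cover:** the plate top is at 125.1 mm with negligible tilt, the same height as at the start. It is within about 1.5 mm of the box centre, so it looks seated all round.
- **Tray:** both blocks stand level. The first one was knocked about 25 mm after I placed it and now sits against the tray corner. It is flat and, by picture and depth, inside the walls, so I left it there.
- **Box:** both blocks were upright on the panel when last seen, just before I covered them.
- **Medallion:** I never touched it. The arm partly hid it in the last picture, so the position reading there disagrees with the start by about 15 mm, which I put down to the hidden part. In an earlier, unobstructed picture it had not visibly moved.

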